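# Gauge the fossil rib at its inked patch

## Robot

A 6-joint arm with a two-finger parallel gripper is mounted at the origin on a cart in front of the work surface, level with it; the furniture and walls round the work are solid. World frame = base frame: x ahead of the robot, y to its left, z up, the work surface at z = 0. Lengths are in m, angles in rad, forces in N, time in s.
With the tool pointing down it reaches from about 0.3 to 0.75 m from the base axis. Payload 8.5 kg.
Tool frame: the origin (TCP) lies at the very end of the fingers, on their centre line; the grasp point (between the pads) lies behind it (grasp_offset is the z of the grasp point in the tool frame, in m); z points along the fingers, y is the direction in which the jaws open and shut (so a half turn about z gives the same grasp; the last joint's range is limited). The gripper opens to 88 mm and grips with 3 to 60 N. Pads are 18 mm wide; open, the fingers measure 123 mm over their backs; the gripper's body (75 mm by 187 mm) begins 45 mm behind the grasp point.
Start: joints at [-1.365, 0.381, 1.297, -0, 1.464, -0.215], TCP at [0.225, -0.502, 0.239] pointing down, gripper open.
Joint ranges: [-3.11, 3.11], [-0.89, 2.33], [0.22, 2.48], [-1.42, 4.56], [0.17, 2.85], [-2.88, 2.88]. Speed limits (rad/s): [2.39, 2.39, 3.14, 3.14, 3.14, 3.14].

## Interface

Orientations are given as a rotation vector (axis times angle).
In Python, from workcell import * gives the robot as it stands. The module is installed in compiled form; this text tells all that it offers.
- The arm moves only by the tool arm_command, never from a script. Its argument "series" is a list of rows, each a list of 5 numbers: the opening in per cent of the stroke, from 0 (shut) to 100 (fully open), then the shift along the tool's x, y, z in m, then the turn about the tool's z in rad. In form: [[hand, tx, ty, tz, spin], ...]. A call has 1 to 20 rows; each row is the pose to reach, as a shift and turn from the pose commanded when the call began, along the tool's axes at that moment; what a row does not reach only later rows make up. A row lasts 1/10 s, in which the tool goes at most 50 mm and 8.59 degrees, less where a joint would pass 70% of its speed; a pose out of reach is approached as far as the arm can. A call with a gripper value outside its range is refused whole. The fingers move at their own pace and stop on an object; "force" is the grip in N (left out, the last holds). Time passes only in rows, so rows that repeat a pose let the fingers close. It gives the time, the measured TCP pose, the force and the opening at its end, in the units of the state.
- read_state(): the state, without advancing time (a new reading comes with each control period).
- grab_frame(name): name is "scene" or "top" or "wrist"; returns the picture (480x640x3 uint8, blue, green, red); there is no depth.
- camera_info(name): a dict with "K" (3x3 intrinsics, pixels), "k1" (the pictures are not rectified: a ray, as slopes to the right and down, at radius r is drawn at 1 + k1 r^2 times it, then the intrinsics apply), "eye" and "attitude" of the camera in the world; the wrist camera has in their place "T_tool_cam" (4x4, takes a point from camera to tool coordinates, whose origin is the TCP and whose axes are the flange's). Camera axes: x right, y up, looking along -z (the intrinsics and any distortion apply to the point x, -y, -z); pixel columns grow to the right and rows downward; lengths in m; the calibration is good to about 2 mm. A picture is of the moment at which its call begins: read the wrist's pose just before it. camera_info takes no time and is no camera call.
- sign_off(): hands the job in, once; it reports no verdict.
The state is a dict: "time": time; "q": joint angles; "qd": joint speeds; "joint_efforts": joint torques, N m; "eef_pos": TCP position; "orientation": TCP orientation; "wrist_force": force on the tool from outside, world axes, zero at the start; "wrist_torque": the same for the moment, N m; "opening": opening from 0.0 (shut) to 1.0 (fully open).
Only numpy, scipy, OpenCV 4.12 (cv2) and the standard library are available. Lean on these libraries where they do the work, as an engineer would, in place of code of your own. Each camera call takes 0.05 s, during which the arm holds its last target.

## Task

Gauge the brittle fossil rib at its inked white patch. Lift it level by its middle out of the tray with a light grip, set it down gently on the granite plate with its thick end just short of the gauge's tip and let go; then take it by its thin end, slide the patch under the tip and let go again. Last, press the ball lever fully down so that the tip rests on the patch, and leave it so; leave the caliper, vials and paintbrush alone.

Things in the scene. Friction and masses are not known exactly. Their poses are not given: they have to be found in the camera images.
- rib_mid (a point): middle of the fossil rib, at its balance point, half-way up: a bent bone 275 mm long, 0.16 kg, 22 mm wide and high here; this point is 12 mm above what it lies on. x runs along the bone here, towards the patch, z up. Brittle: it breaks if squeezed with over 45 N a finger (90 N both), pressed on the gauge with over 25 N, dropped over 10 mm or tipped over 29 degrees. Friction 0.6.
- rib_thin_end (a point): centre of the rib's thin end, half-way up, 35 mm from its very end: bone 15 mm wide and 15 mm high, underside 2 to 4 mm clear of what it lies on. x runs along the bone here, towards the patch, z up. 165 mm from the patch. The bone lies steady only with most of its thin half on the plate too; when sliding it by this end, ease the end up 2 mm or it drags on the plate's front edge.
- patch (a point): centre of the white painted patch (17 x 15 mm oval with a small inked cross) on top of the rib, 46 mm from rib_mid towards the thick end; 22.5 mm above what the rib lies on. x along the bone towards the thick end, which ends 80 mm beyond the patch: too far back, it comes down on the tip. z up.
- tip (a point): lowest point of the dial gauge's measuring tip (6 mm ball on a thin vertical plunger), hanging under the dial. With the lever up it is 36 to 39 mm above the granite plate, 15 mm with the lever fully down and nothing under it. The dial's front is 15 mm nearer the robot; the column stands 105 mm behind the tip.
- ball (a point): centre of the black ball (25 mm) on the feed lever at the right of the gauge, 74 mm from its x axis. It moves on a circle of 120 mm radius in the stand's vertical x-z plane; pivot 90 mm along the stand's x, 168 mm above the bench. At lever value q the arm points to the stand's -x, raised by 0.6 - q rad. Pressing it down takes 2 to 4 N.
- lever (a joint): feed lever, rad: 0 fully up, 1.1 fully down against its stop; it starts up (0 to 0.15) and stays where it is left. It lowers dial and tip together, 24 mm for the whole swing; the stop, not the bone, takes the push.
- plunger (a joint): how far the tip is pushed up into the dial's stem, m: 0 free, 0.016 at most; a soft spring, 0.6 N at 0 and 2 N at 9 mm. The dial's needle turns with it. With the lever fully down on the rib it reads about 0.007.
- gauge: dial comparator stand, fixed: granite plate 390 (x) x 200 (y) x 24 mm on feet, its top 30 mm above the bench, with column, arm and dial on it. Origin on the bench under the plate's centre; x away from the robot's side, from the plate's front edge to the column; y left; z up. The tip is 55 mm along x from the origin, on y = 0.
- tray: shallow card tray, fixed, 330 (x) x 166 (y) mm with walls 26 mm high; felt floor 10 mm above the bench, on which the rib lies with its length along x. Origin on the bench under its centre.
- caliper: bystander: steel caliper, 198 mm long, lying on the bench to the right of the stand; origin under its centre.
- vial_small: bystander: capped specimen vial, 30 mm across, 60 mm high, standing behind the work; origin under its centre.
- vial_large: bystander: capped specimen vial, 34 mm across, 68 mm high, standing behind the work; origin under its centre.
- paintbrush: bystander: flat paintbrush 184 mm long, lying on the bench behind the tray; origin under its centre.

How it is judged:
By the outcome, as a careful person would: the job done as asked, in the order asked, and still so for the second after the job is handed in, with the robot touching nothing.
It also fails if it takes over 69 s, if anything falls off the work surface, if the arm or the gripper's body presses on something with over 40 N, if the wrist force passes 120 N, or if a joint passes its speed limit or range.

## Working session

There is one attempt and no reset: what is moved stays moved. The work goes in short steps, Python scripts to look and compute and a tool call to move; the robot and the scene stay as the last step left them, time stands still between calls to the robot, and variables do not carry over. Pictures are saved under pics/ and viewed, and the job is handed in when it is done.

Besides the shell and the picture viewer there is one more tool, called as a command line: name --pt "numbers of a row" for each row, then --argument value for the rest. arm_command: Moves the arm, as the interface text tells. Its arguments: {"type":"object","properties":{"series":{"type":"array","items":{"type":"array","items":{"type":"number"}}},"force":{"type":"number"}},"required":["series"]}

```bash
mkdir -p pics; cat > h.py <<'E'
from workcell import *
import numpy as np, cv2
from scipy.spatial.transform import Rotation as R
def cam(name):
    i=camera_info(name)
    return i
def ray(name,u,v,st=None):
    i=camera_info(name);K=np.array(i["K"])
    p=np.array([(u-K[0,2])/K[0,0],(v-K[1,2])/K[1,1]])
    k=i["k1"]; x=p.copy()
    for _ in range(30): x=p/(1+k*(x@x))
    d=np.array([x[0],-x[1],-1.])
    if name=="wrist":
        T=np.array(i["T_tool_cam"]); Rt=R.from_rotvec(st["orientation"]).as_matrix(); 
        return np.array(st["eef_pos"])+Rt@T[:3,3], Rt@T[:3,:3]@d
    A=np.array(i["attitude"]); 
    A=A if A.shape==(3,3) else R.from_rotvec(A).as_matrix()
    return np.array(i["eye"]),A@d
def onz(name,u,v,z,st=None):
    e,d=ray(name,u,v,st); return e+d*(z-e[2])/d[2]
def proj(name,P,st=None):
    i=camera_info(name);K=np.array(i["K"])
    if name=="wrist":
        T=np.array(i["T_tool_cam"]); Rt=R.from_rotvec(st["orientation"]).as_matrix()
        A=Rt@T[:3,:3]; e=np.array(st["eef_pos"])+Rt@T[:3,3]
    else:
        A=np.array(i["attitude"]); A=A if A.shape==(3,3) else R.from_rotvec(A).as_matrix(); e=np.array(i["eye"])
    c=A.T@(np.array(P)-e); x=np.array([c[0],-c[1]])/-c[2]; x=x*(1+i["k1"]*(x@x))
    return K[0,0]*x[0]+K[0,2],K[1,1]*x[1]+K[1,2]
def two(a,b):
    (e1,d1),(e2,d2)=a,b
    M=np.stack([d1,-d2],1); s=np.linalg.lstsq(M,e2-e1,rcond=None)[0]
    p,q=e1+d1*s[0],e2+d2*s[1]; return (p+q)/2,np.linalg.norm(p-q)
E
python3 - <<'E'
from h import *
for n in ("scene","top","wrist"):
    print(n,camera_info(n)); cv2.imwrite(f"pics/{n}0.png",grab_frame(n))
print(read_state())
E
```

```text
scene {'K': array([[528.44407916,   0.        , 315.98041909],
       [  0.        , 528.44407916, 237.05733251],
       [  0.        ,   0.        ,   1.        ]]), 'k1': -0.12919099524987657, 'eye': array([-0.0660865 ,  0.69985342,  0.96103295]), 'attitude': array([ 0.41640132, -1.04707265, -2.16023932])}
top {'K': array([[602.07083778,   0.        , 332.72857042],
       [  0.        , 602.07083778, 238.91274567],
       [  0.        ,   0.        ,   1.        ]]), 'k1': -0.18802035191327918, 'eye': array([ 0.37915623, -0.03128748,  1.60186516]), 'attitude': array([ 0.14192341, -0.13602002, -1.57161822])}
wrist {'K': array([[424.27846676,   0.        , 323.77159531],
       [  0.        , 424.27846676, 242.94527974],
       [  0.        ,   0.        ,   1.        ]]), 'k1': -0.06281832834707098, 'T_tool_cam': array([[ 2.96556869e-04,  9.63903163e-01,  2.66252896e-01,
         6.76709778e-02],
       [ 9.99999733e-01, -4.63786378e-04,  5.65208377e-04,
        -7.58001820e-04],
       [ 6.68290608e-04,  2.66252657e-01, -9.63903043e-01,
        -1.46830113e-01],
       [ 0.00000000e+00,  0.00000000e+00,  0.00000000e+00,
         1.00000000e+00]])}
{'time': 0.15, 'q': array([-1.36530979e+00,  3.81059117e-01,  1.29798112e+00, -1.34436317e-05,
        1.46357820e+00, -2.15297165e-01]), 'qd': array([-1.43650453e-05, -2.22276318e-03, -3.24599902e-03, -1.88935934e-03,
        6.93008195e-04,  3.21522169e-04]), 'joint_efforts': array([ 2.30357095e-03, -4.38080120e+01, -2.24613941e+01,  7.12740957e-02,
        3.42983461e-02, -8.21934691e-05]), 'eef_pos': array([ 0.22461906, -0.50183825,  0.2383056 ]), 'orientation': array([-3.07131419e+00, -6.55888017e-01,  1.30863556e-05]), 'wrist_force': array([ 0.07248702, -0.22515093,  0.08900364]), 'wrist_torque': array([ 0.01185658,  0.03882836, -0.00302378]), 'opening': 1.0004836218253665}
```

View pics/scene0.png

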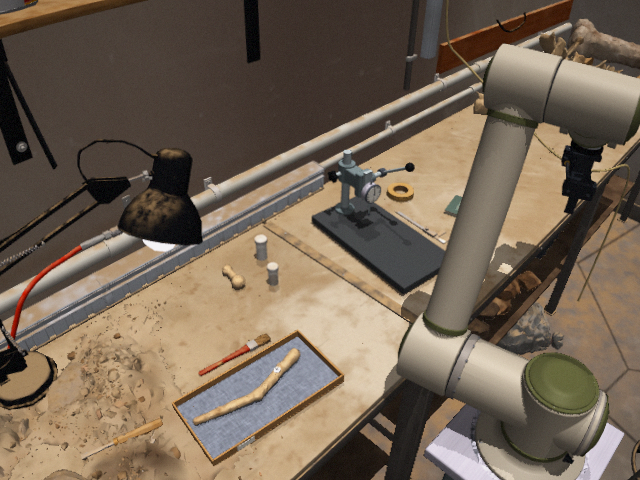

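View pics/top0.png

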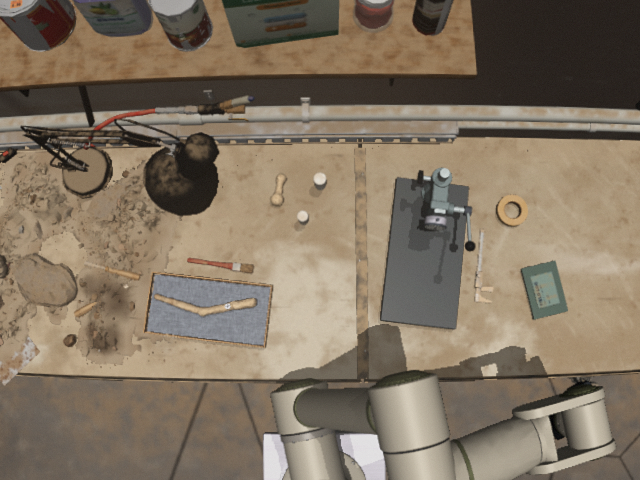

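View pics/wrist0.png

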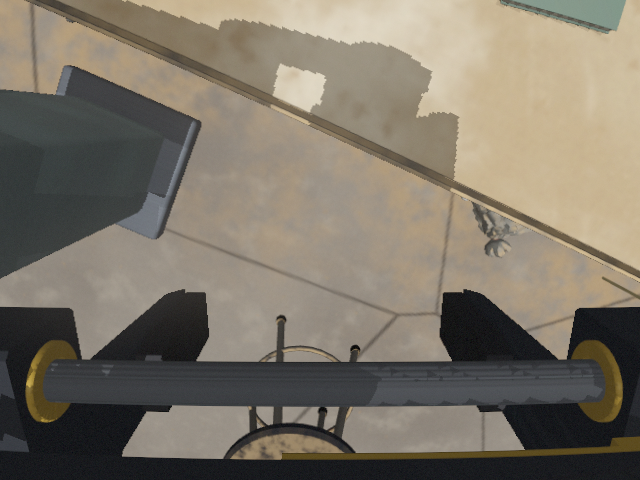

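The scene view shows the tray with the rib at lower centre and the stand right of centre. In the top view the rib patch is near (227,306), the plate spans about (381–469, 178–328), and the ball is near (470,246). Next I'll zoom in for exact positions.

```bash
python3 - <<'E'
from h import *
t=cv2.imread("pics/top0.png"); s=cv2.imread("pics/scene0.png")
def crop(im,x0,x1,y0,y1,f): return cv2.resize(im[y0:y1,x0:x1],None,fx=f,fy=f,interpolation=cv2.INTER_CUBIC)
cv2.imwrite("pics/t_rib.png",crop(t,140,280,265,355,5)); cv2.imwrite("pics/t_g.png",crop(t,370,500,160,335,3))
cv2.imwrite("pics/s_rib.png",crop(s,165,350,325,465,4)); cv2.imwrite("pics/s_g.png",crop(s,300,455,140,300,3.6))
E
```

```text
(no output)
```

View pics/t_rib.png

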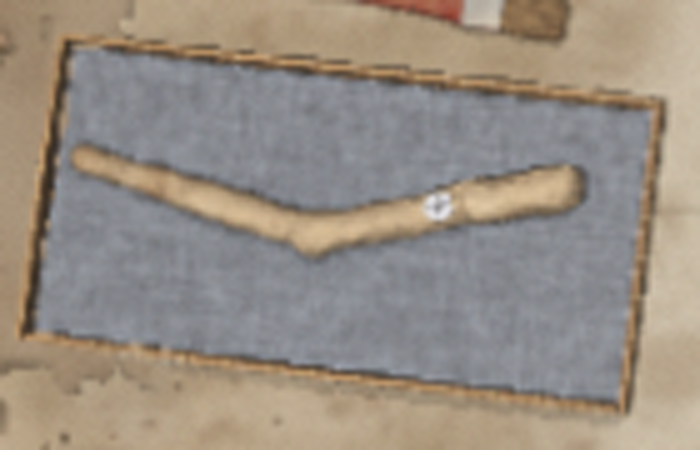

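View pics/t_g.png

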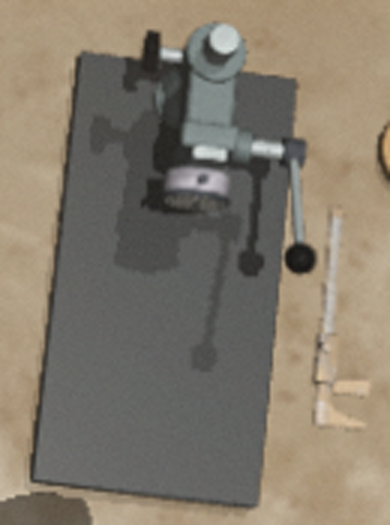

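View pics/s_rib.png

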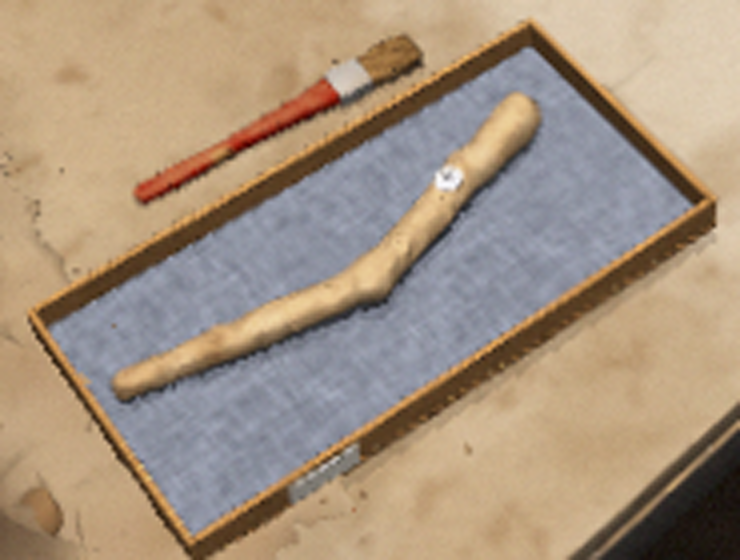

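View pics/s_g.png

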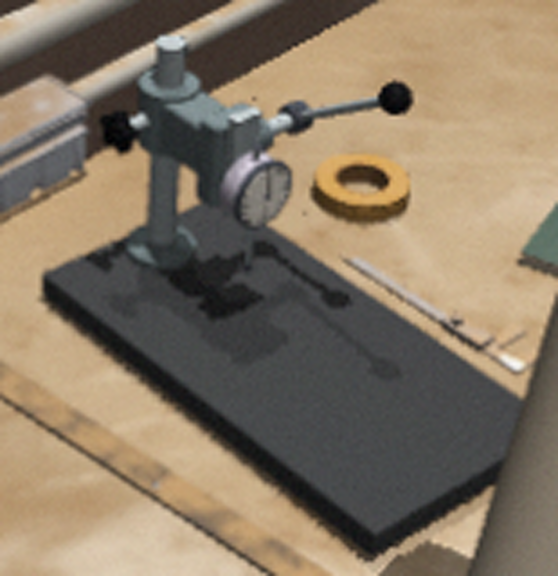

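Top crop: the tray is skewed a little, the bend of the rib is near (203,312) full-frame and the patch at about (227,306). The stand is turned slightly clockwise, with its ball at about (470,246). Next I'll segment these and cast rays.

```bash
python3 - <<'E'
from h import *
t=cv2.imread("pics/top0.png"); s=cv2.imread("pics/scene0.png")
# plate corners (top), clicked from crop /3 + offset
def m(im,roi,f):
    x0,x1,y0,y1=roi; h=cv2.cvtColor(im[y0:y1,x0:x1],cv2.COLOR_BGR2HSV); k=f(h).astype(np.uint8)*255
    k=cv2.morphologyEx(k,cv2.MORPH_OPEN,np.ones((2,2)))
    c=max(cv2.findContours(k,0,2)[0],key=cv2.contourArea); return c+np.array([x0,y0]),k
cr={}
for n,(u,v) in dict(BL=(370+80/3,160+53/3),BR=(370+296/3,160+80/3),FR=(370+257/3,160+506/3),FL=(370+33/3,160+481/3)).items():
    cr[n]=onz("top",u,v,.03); print(n,cr[n])
for a,b in(("BL","BR"),("FL","FR"),("BL","FL"),("BR","FR")): 
    d=cr[a]-cr[b]; print(a,b,np.linalg.norm(d),np.degrees(np.arctan2(d[1],d[0])))
O=sum(cr.values())/4; print("stand O",O)
# tray
for p in((66,40),(660,103),(625,408),(25,333)): print("tray",onz("top",140+p[0]/5,265+p[1]/5,.026))
# patch two views
pt=(140+439/5,265+207/5); ps=(165+448/4,325+178/4)
print("patch",two(ray("top",*pt),ray("scene",*ps)), onz("top",*pt,.0325),onz("scene",*ps,.0325))
bt=(370+300/3,160+257/3); bs=(300+396/3.6,140+98/3.6)
print("ball",two(ray("top",*bt),ray("scene",*bs)))
for p in((85,158),(313,235),(575,188)): print("rib pts",onz("top",140+p[0]/5,265+p[1]/5,.02))
E
```

```text
BL [ 0.82780588 -0.20025444  0.03      ]
BR [ 0.80248571 -0.39685176  0.03      ]
FR [ 0.42008761 -0.34605915  0.03      ]
FL [ 0.44429497 -0.15053901  0.03      ]
BL BR 0.1982211261431542 82.66116043186025
FL FR 0.19701300614125355 82.94212299090702
BL FL 0.38671984266634696 -7.386198876311285
BR FR 0.3857566522118596 -7.566109550492528
stand O [ 0.62366854 -0.27342609  0.03      ]
tray [0.57064137 0.45614215 0.026     ]
tray [0.53691919 0.13437672 0.026     ]
tray [0.37748119 0.1513932  0.026     ]
tray [0.41388184 0.47317247 0.026     ]
patch (array([0.48220816, 0.2500672 , 0.03230501]), np.float64(0.001320018733858434)) [0.48167805 0.24960858 0.0325    ] [0.48266591 0.25051514 0.0325    ]
ball (array([ 0.60532739, -0.34591024,  0.23445281]), np.float64(0.0011272266600887))
rib pts [0.50776037 0.44495524 0.02      ]
rib pts [0.46744423 0.31917299 0.02      ]
rib pts [0.49260768 0.17959186 0.02      ]
```

```bash
cat >> h.py <<'E'
def shift(P,yaw=None,st=None):
    "tool shift & spin to bring TCP to P with tool-x yaw (rad)"
    st=st or read_state(); M=R.from_rotvec(st["orientation"]).as_matrix()
    d=M.T@(np.array(P)-np.array(st["eef_pos"])); cy=np.arctan2(M[1,0],M[0,0])
    sp=None if yaw is None else -((yaw-cy+np.pi)%(2*np.pi)-np.pi)
    return np.round(d,4), sp, np.degrees(cy)
E
python3 - <<'E'
import workcell; print([n for n in dir(workcell) if n[0]!='_'])
try: print(workcell.grasp_offset)
except Exception as e: print(e)
from h import *
print(shift([.467,.315,.15],np.radians(86.5)))
E
```

```text
['IKError', 'camera_info', 'grab_frame', 'grasp_offset', 'read_state', 'sign_off']
-0.0187
(array([ 0.5549, -0.6465,  0.0891]), np.float64(-1.0889247552983896), np.float64(24.109207314086333))
```

arm_command --pt "100 0.02 -0.03 0 0" --pt "100 0.05 -0.06 0 -0.1" --pt "100 0.555 -0.647 0.089 -1.089" --pt "100 0.555 -0.647 0.089 -1.089" --pt "100 0.555 -0.647 0.089 -1.089" --pt "100 0.555 -0.647 0.089 -1.089" --pt "100 0.555 -0.647 0.089 -1.089" --pt "100 0.555 -0.647 0.089 -1.089" --pt "100 0.555 -0.647 0.089 -1.089" --pt "100 0.555 -0.647 0.089 -1.089" --pt "100 0.555 -0.647 0.089 -1.089" --pt "100 0.555 -0.647 0.089 -1.089" --pt "100 0.555 -0.647 0.089 -1.089" --pt "100 0.555 -0.647 0.089 -1.089" --pt "100 0.555 -0.647 0.089 -1.089" --pt "100 0.555 -0.647 0.089 -1.089" --pt "100 0.555 -0.647 0.089 -1.089" --pt "100 0.555 -0.647 0.089 -1.089" --pt "100 0.555 -0.647 0.089 -1.089" --pt "100 0.555 -0.647 0.089 -1.089"

```text
time: 2.15
eef_pos: [0.4665, 0.3152, 0.1492]
orientation: [-2.287, -2.154, 0.002]
wrist_force: [0.6, -0.2, -0.4]
opening: 1.004
```

```bash
python3 - <<'E'
from h import *
st=read_state(); im=grab_frame("wrist"); cv2.imwrite("pics/w1.png",im); np.save("st1.npy",st,allow_pickle=True)
print(st["eef_pos"],st["q"],shift(st["eef_pos"]),st["qd"])
E
```

```text
[0.46654638 0.31524105 0.14921906] [ 3.84081687e-01  4.82721192e-01  1.40280927e+00 -1.89587093e-04
  1.25734893e+00  4.44175288e-01] (array([ 0.0006, -0.0001,  0.0003]), None, np.float64(86.5007519426415)) [-0.02755695 -0.02472836  0.01899666 -0.00114467 -0.00014381 -0.00462899]
```

View pics/w1.png

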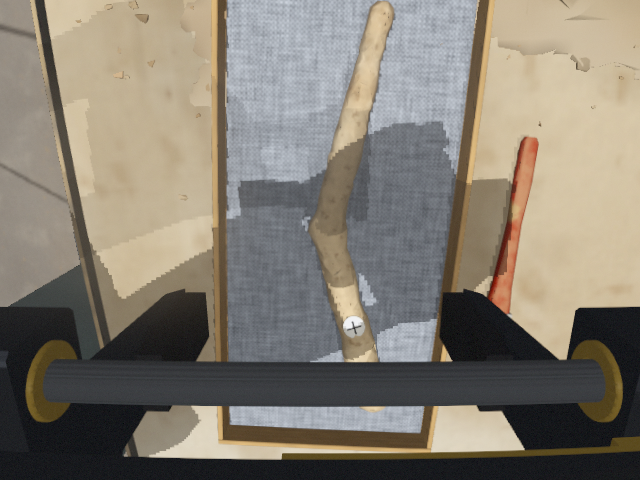

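Wrist view: the thin end is at (381,8), the bend has its outer edge at (312,225) and inner edge at (345,220), and the patch cross is at (353,326). Next I'll extract the centreline.

```bash
python3 - <<'E'
from h import *
st=np.load("st1.npy",allow_pickle=True).item(); im=cv2.imread("pics/w1.png")
h=cv2.cvtColor(im,cv2.COLOR_BGR2HSV); b,g,r=[im[...,i].astype(int) for i in range(3)]
k=((r-b)>12).astype(np.uint8); k[:, :232]=0; k[:,432:]=0; k[355:]=0
k=cv2.morphologyEx(k,cv2.MORPH_OPEN,np.ones((3,3)))
n,l,s,c=cv2.connectedComponentsWithStats(k); i=1+np.argmax(s[1:,4]); k=(l==i)
print(s[i])
C=[]
for v in list(range(4,355,15)):
    u=np.where(k[v])[0]
    if len(u): 
        a,bb=onz("wrist",u[0],v,.022,st),onz("wrist",u[-1],v,.022,st); C.append((a+bb)/2); print(v,u[0],u[-1],((a+bb)/2)[:2].round(4),round(np.linalg.norm(a-bb)*1000,1))
print("patch",onz("wrist",353.5,326.5,.0325,st))
E
```

```text
[  308     1    86   354 10397]
4 373 390 [0.5078 0.4526] 10.1
19 367 392 [0.5064 0.4443] 14.9
34 363 387 [0.5034 0.4361] 14.4
49 359 384 [0.501  0.4277] 15.1
64 355 379 [0.4979 0.4192] 14.6
79 351 378 [0.4961 0.4106] 16.5
94 346 375 [0.4933 0.402 ] 17.9
109 342 371 [0.4904 0.3932] 18.0
124 338 367 [0.4876 0.3843] 18.1
139 333 364 [0.4846 0.3753] 19.5
154 329 361 [0.482  0.3661] 20.3
169 327 357 [0.4796 0.3567] 19.2
184 322 352 [0.4759 0.3473] 19.4
199 318 348 [0.4728 0.3377] 19.6
214 315 345 [0.4703 0.3278] 19.7
229 308 346 [0.4677 0.3178] 25.2
244 315 346 [0.4695 0.3074] 20.8
259 319 350 [0.4716 0.2967] 21.0
274 323 355 [0.4741 0.2857] 21.9
289 327 358 [0.476  0.2746] 21.4
304 330 361 [0.4775 0.2633] 21.7
319 335 368 [0.4813 0.2515] 23.3
334 340 371 [0.4836 0.2396] 22.2
349 342 375 [0.4854 0.2274] 23.9
patch [0.48195225 0.25090108 0.0325    ]
```

```bash
python3 - <<'E'
from h import *
print(shift([.4727,.2955,.0135],np.radians(102)))
E
```

```text
(array([-0.0186,  0.0073,  0.1361]), np.float64(-0.27051291018424095), np.float64(86.5007519426415))
```

arm_command --pt "60 -0.0186 0.0073 0.02 -0.14" --pt "60 -0.0186 0.0073 0.05 -0.27" --pt "60 -0.0186 0.0073 0.08 -0.27" --pt "60 -0.0186 0.0073 0.105 -0.27" --pt "60 -0.0186 0.0073 0.12 -0.27" --pt "60 -0.0186 0.0073 0.13 -0.27" --pt "60 -0.0186 0.0073 0.135 -0.27" --pt "60 -0.0186 0.0073 0.1355 -0.27" --pt "60 -0.0186 0.0073 0.1355 -0.27"

```text
time: 3.1
eef_pos: [0.4734, 0.2962, 0.015]
orientation: [1.977, 2.44, 0.001]
wrist_force: [-0.2, -1.1, 0.4]
opening: 0.599
```

```bash
python3 - <<'E'
from h import *
st=read_state(); cv2.imwrite("pics/w2.png",grab_frame("wrist")); print(st["eef_pos"],st["wrist_force"],shift([.4727,.2955,.0135]))
E
```

```text
[0.47343536 0.2961902  0.01495304] [-0.21817427 -1.13119026  0.37477186] (array([-0.0006, -0.0009,  0.0015]), None, np.float64(101.96597918621951))
```

View pics/w2.png

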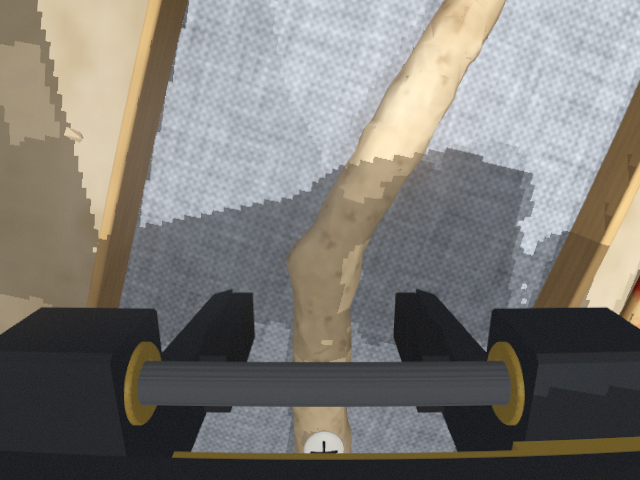

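The bone lies centred between the fingers (bone edges at 293 and 352, fingers at 253 and 395) and parallel to the pads. I'll close lightly.

arm_command --pt "40 0 0 0 0" --pt "30 0 0 0 0" --pt "10 0 0 0 0" --pt "10 0 0 0 0" --pt "10 0 0 0 0" --pt "10 0 0 0 0" --pt "10 0 0 0 0" --force 18

```text
time: 3.85
eef_pos: [0.4731, 0.2963, 0.0143]
orientation: [1.978, 2.441, 0.0]
wrist_force: [-1.9, -0.0, 1.7]
opening: 0.229
```

arm_command --pt "10 0 0 -0.002 0" --pt "10 0 0 -0.005 0" --pt "10 0 0 -0.01 0" --pt "10 0 0 -0.015 0" --pt "10 0 0 -0.02 0" --pt "10 0 0 -0.02 0" --pt "10 0 0 -0.02 0"

```text
time: 4.55
eef_pos: [0.4731, 0.2962, 0.0344]
orientation: [1.977, 2.441, 0.0]
wrist_force: [-0.7, -0.8, -1.0]
opening: 0.23
```

```bash
python3 - <<'E'
from h import *
st=read_state(); im=grab_frame("scene"); cv2.imwrite("pics/s3.png",cv2.resize(im[300:480,140:380],None,fx=3,fy=3)); print(st["eef_pos"],st["wrist_force"],st["wrist_torque"],st["opening"])
E
```

```text
[0.47311895 0.29624939 0.03439435] [-0.68251932 -0.7781805  -1.04992003] [-0.07363722 -0.04347885  0.03086422] 0.230414575482532
```

View pics/s3.png

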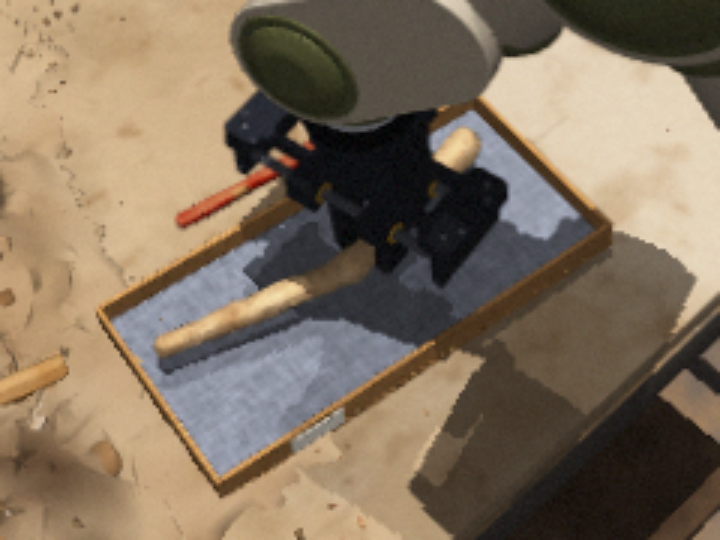

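The rib is lifted level and clear of the felt. Next is the carry, with an approach from in front of the gauge so that the thick end comes in low under the dial.

```bash
cat >> h.py <<'E'
SY=np.radians(-7.45); EX=np.array([np.cos(SY),np.sin(SY),0]); EY=np.array([-np.sin(SY),np.cos(SY),0]); O=np.array([.6237,-.2734,0])
def S(x,y,z): return O+EX*x+EY*y+np.array([0,0,z])
def toS(p): p=np.array(p)-O; return np.array([p@EX,p@EY,p[2]])
E
python3 - <<'E'
from h import *
th=8; L=90
rel=.0466*np.array([np.cos(np.radians(th-1)),np.sin(np.radians(th-1))])
p=np.array([.055-L/1000,.008])-rel; print(p)
for dx,z in((-.05,.135),(0,.0343)):
    print(S(p[0]+dx,p[1],z), shift(S(p[0]+dx,p[1],z),SY+np.radians(180+th)))
E
```

```text
[-0.08125265  0.00232089]
[ 0.49385626 -0.25408036  0.135     ] (array([-0.5427, -0.0938, -0.1008]), np.float64(-1.3714241533669043), np.float64(101.97318408977426))
[ 0.54343418 -0.26056341  0.0343    ] (array([-5.593e-01, -4.660e-02, -1.000e-04]), np.float64(-1.3714241533669043), np.float64(101.97318408977426))
```

arm_command --pt "10 0 0 -0.01 0" --pt "10 0 0 -0.03 0" --pt "10 0 0 -0.055 0" --pt "10 0 0 -0.08 0" --pt "10 0 0 -0.095 0" --pt "10 -0.01 -0.002 -0.101 -0.025" --pt "10 -0.035 -0.006 -0.101 -0.09" --pt "10 -0.07 -0.012 -0.101 -0.18" --pt "10 -0.11 -0.019 -0.101 -0.28" --pt "10 -0.15 -0.026 -0.101 -0.38" --pt "10 -0.19 -0.033 -0.101 -0.48" --pt "10 -0.23 -0.04 -0.101 -0.58" --pt "10 -0.27 -0.047 -0.101 -0.68" --pt "10 -0.31 -0.054 -0.101 -0.78" --pt "10 -0.35 -0.061 -0.101 -0.88" --pt "10 -0.39 -0.067 -0.101 -0.98" --pt "10 -0.43 -0.074 -0.101 -1.08" --pt "10 -0.465 -0.08 -0.101 -1.175" --pt "10 -0.495 -0.086 -0.101 -1.25" --pt "10 -0.52 -0.09 -0.101 -1.31"

```text
time: 6.6
eef_pos: [0.4927, -0.2329, 0.1358]
orientation: [0.078, 3.14, -0.001]
wrist_force: [0.9, 0.1, -0.5]
opening: 0.232
```

```bash
python3 - <<'E'
from h import *
st=read_state();print(st["eef_pos"],st["opening"],st["wrist_force"],st["q"])
print(shift([.49386,-.25408,.135],SY+np.radians(188)))
E
```

```text
[ 0.49270241 -0.23292485  0.13578416] 0.23171485337401881 [ 0.86307924  0.11860477 -0.52491283] [-6.58870231e-01  4.68769303e-01  1.47381484e+00 -1.10872646e-04
  1.19859474e+00 -2.17971847e+00]
(array([-0.0022, -0.0211,  0.0008]), np.float64(-0.05950705667616196), np.float64(177.14049680121013))
```

arm_command --pt "10 -0.001 -0.01 0 -0.03" --pt "10 -0.002 -0.021 0 -0.06" --pt "10 -0.002 -0.021 0.01 -0.06" --pt "10 -0.002 -0.021 0.03 -0.06" --pt "10 -0.002 -0.021 0.05 -0.06" --pt "10 -0.002 -0.021 0.07 -0.06" --pt "10 -0.002 -0.021 0.082 -0.06" --pt "10 -0.002 -0.021 0.09 -0.06" --pt "10 -0.002 -0.021 0.092 -0.06" --pt "10 -0.002 -0.021 0.092 -0.06"

```text
time: 7.6
eef_pos: [0.494, -0.2522, 0.0435]
orientation: [-0.013, 3.141, -0.0]
wrist_force: [-0.4, 0.1, -1.6]
opening: 0.225
```

```bash
python3 - <<'E'
from h import *
st=read_state();print(st["eef_pos"],st["opening"],st["wrist_force"])
print(shift([.54343,-.26056,.0343],SY+np.radians(188)))
a=grab_frame("top");b=grab_frame("scene");w=grab_frame("wrist");cv2.imwrite("pics/w4.png",w);cv2.imwrite("pics/top4.png",a);cv2.imwrite("pics/scene4.png",b)
cv2.imwrite("pics/t4.png",cv2.resize(a[160:340,360:520],None,fx=3.3,fy=3.3));cv2.imwrite("pics/s4.png",cv2.resize(b[130:310,290:470],None,fx=3.3,fy=3.3))
E
```

```text
[ 0.49403653 -0.25218184  0.04349407] 0.22549795200908362 [-0.41310577  0.12401693 -1.63804248]
(array([-0.0493, -0.0088,  0.0092]), np.float64(-0.0014827180864749323), np.float64(-179.53495348856276))
```

View pics/t4.png

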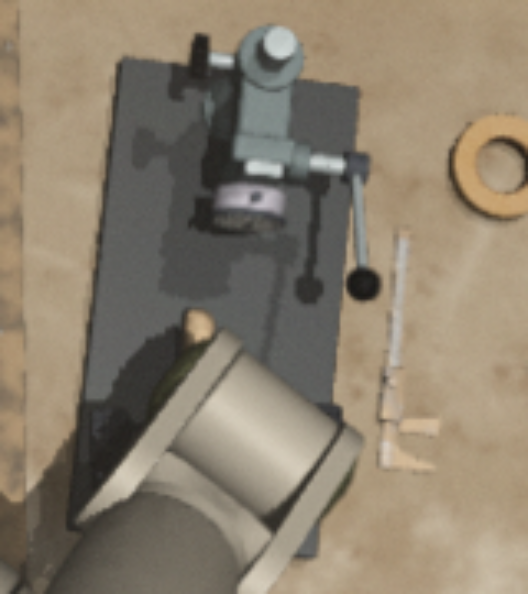

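View pics/s4.png

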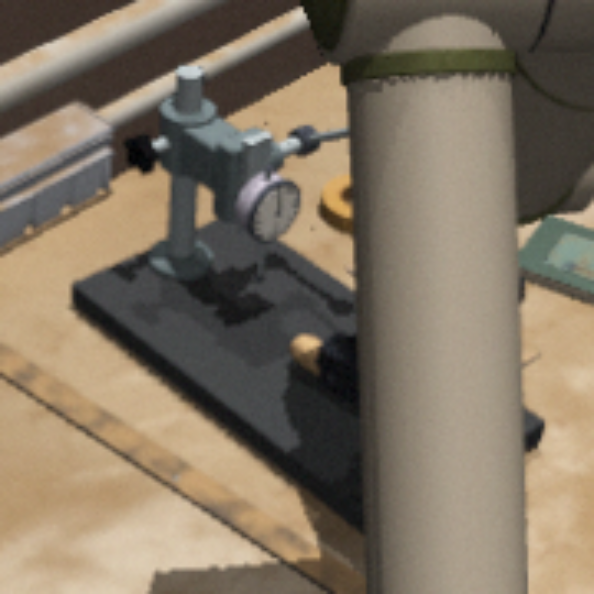

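View pics/w4.png

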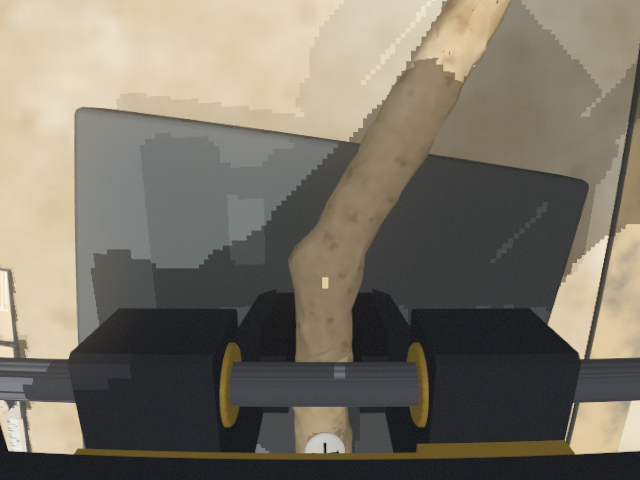

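```bash
python3 - <<'E'
from h import *
print("thick end",toS(onz("top",360+198/3.3,160+311/3.3,.045)))
for z in(.03,.04):
  for r in (.022,.026,.030):
    P=[proj("scene",S(.16+r*np.cos(a),r*np.sin(a),z)) for a in np.linspace(0,6.28,40)]
    P=(np.array(P)-[290,130])*3.3; print(z,r,P.min(0).round(),P.max(0).round())
E
python3 - <<'E'
import cv2
b=cv2.imread("pics/scene4.png"); cv2.imwrite("pics/s4b.png",cv2.resize(b[180:230,325:395],None,fx=10,fy=10,interpolation=cv2.INTER_CUBIC))
E
```

```text
thick end [-0.01076682  0.01723187  0.045     ]
0.03 0.022 [156. 249.] [204. 277.]
0.03 0.026 [152. 246.] [208. 279.]
0.03 0.03 [147. 244.] [213. 282.]
0.04 0.022 [156. 240.] [204. 268.]
0.04 0.026 [152. 237.] [209. 270.]
0.04 0.03 [148. 235.] [213. 273.]
```

View pics/s4b.png

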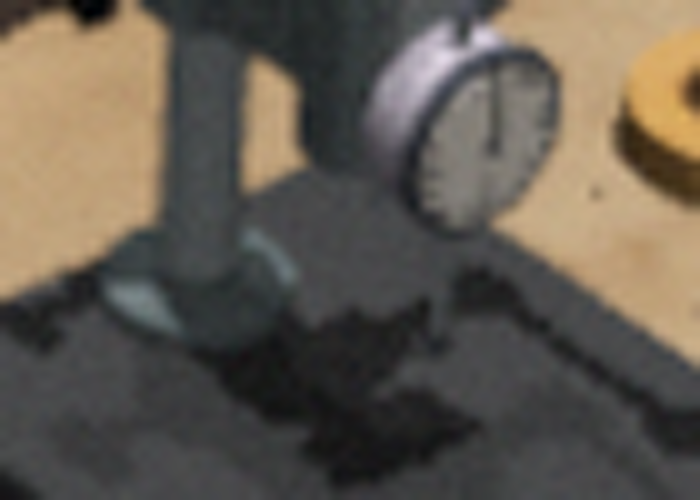

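arm_command --pt "10 -0.005 -0.001 0 0" --pt "10 -0.013 -0.002 0 0" --pt "10 -0.023 -0.004 0 0" --pt "10 -0.033 -0.006 0 0" --pt "10 -0.041 -0.007 0 0" --pt "10 -0.047 -0.0085 0 0" --pt "10 -0.051 -0.009 0 0" --pt "10 -0.051 -0.009 0.002 0" --pt "10 -0.051 -0.009 0.004 0" --pt "10 -0.051 -0.009 0.006 0" --pt "10 -0.051 -0.009 0.007 0" --pt "10 -0.051 -0.009 0.008 0" --pt "10 -0.051 -0.009 0.0085 0" --pt "10 -0.051 -0.009 0.0085 0"

```text
time: 9.15
eef_pos: [0.5449, -0.2608, 0.0347]
orientation: [0.013, -3.142, -0.0]
wrist_force: [-0.1, -0.1, -0.9]
opening: 0.227
```

arm_command --pt "10 0 0 0.0005 0" --pt "10 0 0 0.001 0" --pt "10 0 0 0.001 0"

```text
time: 9.45
eef_pos: [0.545, -0.2609, 0.0342]
orientation: [-0.013, 3.141, -0.001]
wrist_force: [-1.7, 0.2, 2.7]
opening: 0.227
```

```bash
python3 - <<'E'
from h import *
st=read_state();print(st["eef_pos"],st["opening"],st["wrist_force"],toS(st["eef_pos"]))
b=grab_frame("scene");w=grab_frame("wrist");cv2.imwrite("pics/w5.png",w);cv2.imwrite("pics/s5.png",cv2.resize(b[180:250,325:425],None,fx=7,fy=7,interpolation=cv2.INTER_CUBIC))
print("tip px",(np.array(proj("scene",S(.055,0,.0675)))-[325,180])*7)
E
```

```text
[ 0.54499998 -0.26086199  0.03420513] 0.22675901512847563 [-1.6876795   0.21957947  2.71274945] [-0.07966135  0.00222785  0.03420513]
tip px [306.41583372 251.96912251]
```

View pics/s5.png

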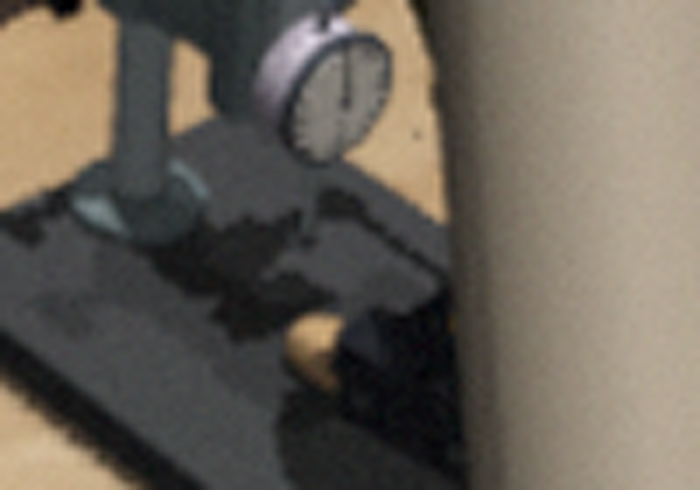

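View pics/w5.png

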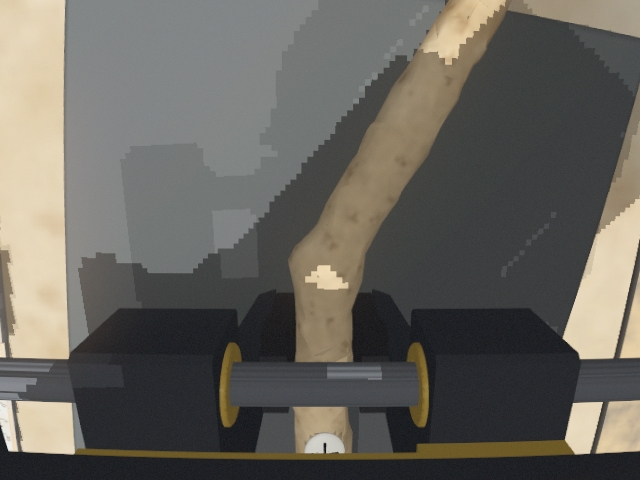

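Contact is felt (the vertical force changed from −0.9 to +2.7 N) and the thick end sits in front of the tip. Letting go.

arm_command --pt "30 0 0 0 0" --pt "45 0 0 0 0" --pt "60 0 0 0 0" --pt "60 0 0 0 0" --pt "60 0 0 0 0" --pt "60 0 0 -0.005 0" --pt "60 0 0 -0.02 0" --pt "60 0 0 -0.045 0" --pt "60 0.02 0 -0.07 0" --pt "60 0.05 0 -0.09 0" --pt "60 0.09 0 -0.1 0" --pt "60 0.12 0 -0.1 0" --pt "60 0.14 0 -0.1 0" --pt "60 0.145 0 -0.1 0" --pt "60 0.145 0 -0.1 0"

```text
time: 11.05
eef_pos: [0.4, -0.2622, 0.1342]
orientation: [-0.012, 3.141, -0.001]
wrist_force: [0.6, -0.1, -0.2]
opening: 0.597
```

```bash
python3 - <<'E'
from h import *
st=read_state();print(st["eef_pos"],st["opening"],st["wrist_force"],toS(st["eef_pos"]))
np.save("st6.npy",st,allow_pickle=True)
w=grab_frame("wrist");a=grab_frame("top");b=grab_frame("scene");cv2.imwrite("pics/w6.png",w);cv2.imwrite("pics/top6.png",a);cv2.imwrite("pics/scene6.png",b)
cv2.imwrite("pics/t6.png",cv2.resize(a[160:340,360:520],None,fx=3.3,fy=3.3))
cv2.imwrite("pics/s6.png",cv2.resize(b[180:280,325:445],None,fx=6,fy=6,interpolation=cv2.INTER_CUBIC))
E
```

```text
[ 0.40002522 -0.26221177  0.13417535] 0.5971116340026351 [ 0.59335033 -0.12998111 -0.20861651] [-0.22323728 -0.0179081   0.13417535]
```

View pics/w6.png

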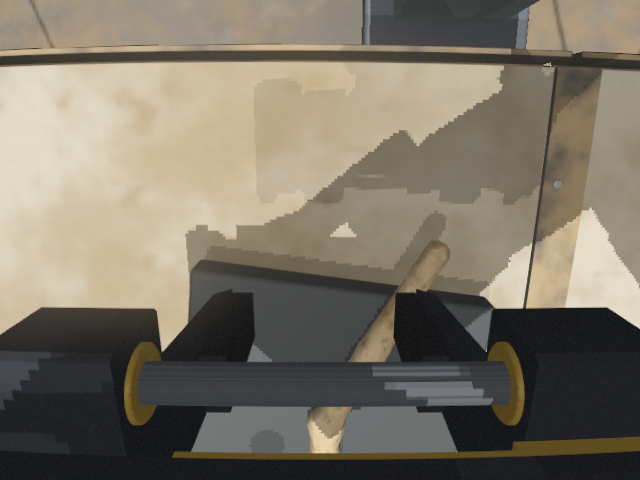

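View pics/t6.png

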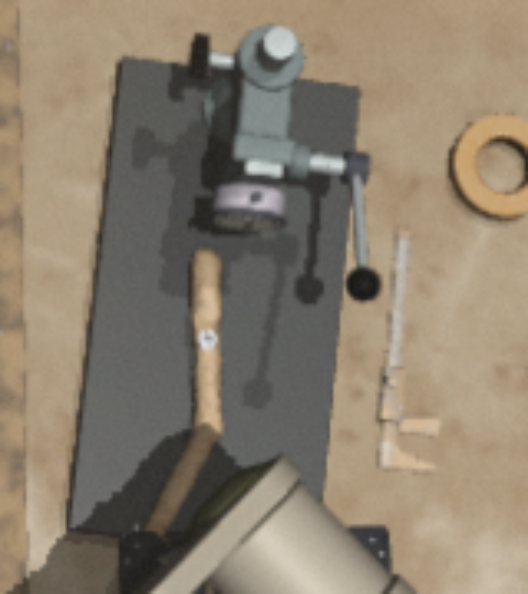

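View pics/s6.png

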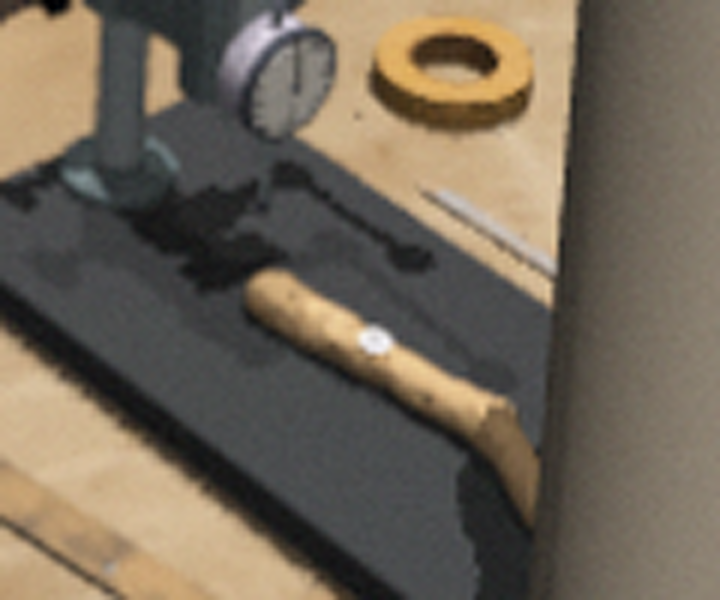

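Wrist: the rib's thin end is at about (438,245), overhanging the plate front. Top crop: the patch is at (207,339) and the thick end at (205,250), short of the dial. I'll measure from these.

```bash
python3 - <<'E'
from h import *
st=np.load("st6.npy",allow_pickle=True).item()
pt=(360+207/3.3,160+339/3.3); ps=(325+375/6,180+340/6)
P,g=two(ray("top",*pt),ray("scene",*ps)); print("patch",P,g,toS(P)); print(toS(onz("top",*pt,.0525)),toS(onz("scene",*ps,.0525)))
print("thick end",toS(onz("top",360+205/3.3,160+250/3.3,.045)), "bend outer",toS(onz("top",360+210/3.3,160+430/3.3,.042)))
im=cv2.imread("pics/w6.png"); b,g2,r=[im[...,i].astype(int) for i in range(3)]
print(im[[250,270,300,300],[436,420,380,300]])
cv2.imwrite("pics/w6b.png",cv2.resize(im[230:360,330:470],None,fx=5,fy=5,interpolation=cv2.INTER_CUBIC))
E
```

```text
patch [ 0.59168522 -0.2604439   0.05219591] 0.00015220887856037227 [-0.03342442  0.00869567  0.05219591]
[-0.03341318  0.00878367  0.0525    ] [-0.03374459  0.00893911  0.0525    ]
thick end [0.03902099 0.01656436 0.045     ] bend outer [-0.1036698  -0.00234508  0.042     ]
[[100 130 149]
 [ 96 125 143]
 [ 72  71  69]
 [ 72  73  73]]
```

View pics/w6b.png

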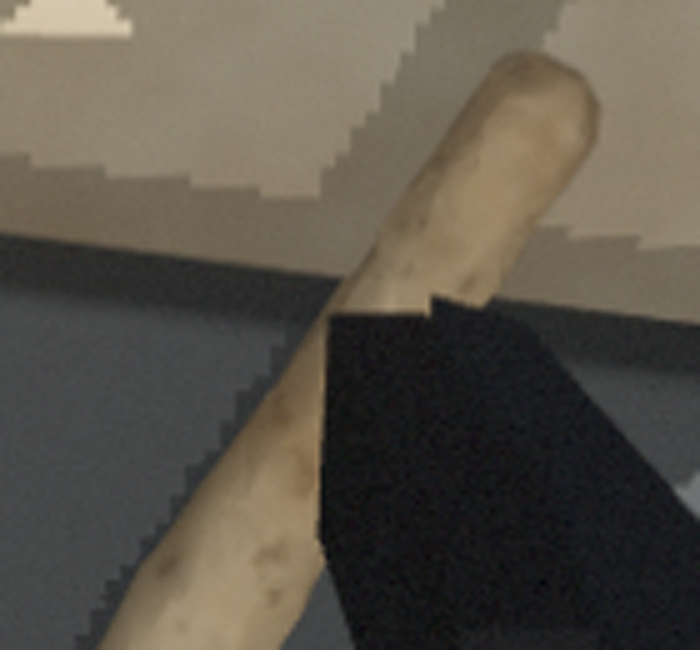

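```bash
python3 - <<'E'
from h import *
st=np.load("st6.npy",allow_pickle=True).item()
f=lambda x,y: onz("wrist",330+x/5,230+y/5,.0405,st)
L1,L2=f(415,190),f(335,310); R1,R2=f(590,140),f(495,300)
E=f(570,66); d=(L2-L1)/np.linalg.norm(L2-L1); d2=(R2-R1)/np.linalg.norm(R2-R1)
print("end",toS(E),"dirs rel stand deg",[np.degrees(np.arctan2(v[1],v[0]))+7.45 for v in (d,d2)])
n=np.array([-d[1],d[0],0]); w=(L1-R1)@n; print("width",w)
m=(d+d2)/2; m/=np.linalg.norm(m); n=np.array([-m[1],m[0],0])
# centerline passes mid of edges
c=((L1+R1)/2@n); G=E+m*(((E+m*.035)-E)@m); G=G+n*(c-G@n); print("G",toS(G),G, "dist patch",np.linalg.norm(G[:2]-[.59168,-.26044]))
# prediction from tray geometry
Pp=np.array([.482,.2505]); Gt=np.array([.4980,.4192]); 
a=np.radians(-78); B=lambda v: np.array([v@[np.cos(a),np.sin(a)], v@[-np.sin(a),np.cos(a)]])
t=np.radians(8); rel=B(np.array([.5038,.4222])-[.0,0]-Pp); 
for q in ([.5006,.4265],[.4980,.4192]): 
    r=B(np.array(q)-Pp); print("pred",np.array([-.0334,.0088])+[r[0]*np.cos(t)-r[1]*np.sin(t), r[0]*np.sin(t)+r[1]*np.cos(t)],np.linalg.norm(r))
E
```

```text
end [-0.2356639   0.05272223  0.0405    ] dirs rel stand deg [np.float64(-22.06631134389286), np.float64(-18.249582466169972)]
width -0.014805269596272153
G [-0.2030096   0.04011115  0.0405    ] [ 0.42760498 -0.20730504  0.0405    ] dist patch 0.17246430586735093
pred [-0.2076738   0.03963183] 0.17698011187701287
pred [-0.20057295  0.03652894] 0.16945704470455042
```

```bash
python3 - <<'E'
from h import *
print(S(-.198,.0375,.033),shift(S(-.198,.0375,.033),SY+np.radians(160)))
E
```

```text
[ 0.43223372 -0.21054369  0.033     ] (array([-0.0318,  0.0513,  0.1007]), np.float64(0.4878378223366262), np.float64(-179.49895169325848))
```

arm_command --pt "60 -0.015 0.025 0 0.15" --pt "60 -0.032 0.0513 0 0.3" --pt "60 -0.032 0.0513 0.02 0.45" --pt "60 -0.032 0.0513 0.04 0.488" --pt "60 -0.032 0.0513 0.055 0.488" --pt "60 -0.032 0.0513 0.058 0.488" --pt "60 -0.032 0.0513 0.058 0.488"

```text
time: 11.9
eef_pos: [0.4319, -0.2103, 0.0755]
orientation: [-0.745, -3.051, -0.001]
wrist_force: [0.3, -0.3, -1.1]
opening: 0.6
```

```bash
python3 - <<'E'
from h import *
st=read_state();print(st["eef_pos"],toS(st["eef_pos"]),shift(S(-.198,.0375,.033),SY+np.radians(160)))
np.save("st7.npy",st,allow_pickle=True)
w=grab_frame("wrist");cv2.imwrite("pics/w7.png",w)
E
```

```text
[ 0.43194582 -0.21029079  0.07551819] [-0.19831827  0.03771344  0.07551819] (array([-0.0004, -0.0001,  0.0425]), np.float64(-2.8503216166431145e-05), np.float64(152.5483668860111))
```

View pics/w7.png

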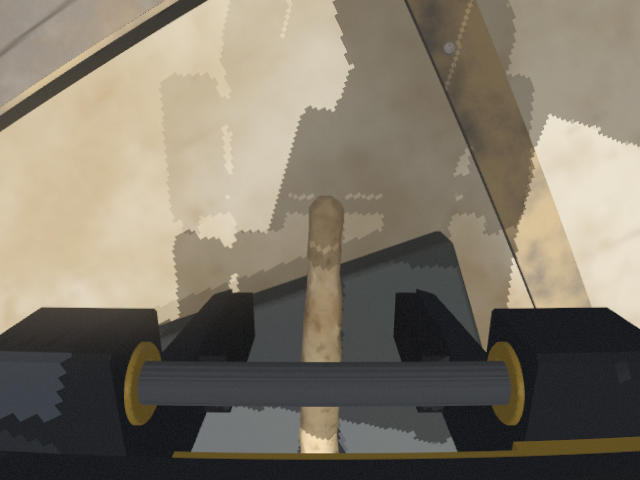

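The bone is centred between the fingers (303–342 against a finger centre of 324), tilted about 2.5°. I'll trim the spin, go down and close.

arm_command --pt "60 0 0 0.012 0.04" --pt "60 0 0 0.025 0.04" --pt "60 0 0 0.035 0.04" --pt "60 0 0 0.04 0.04" --pt "60 0 0 0.042 0.04" --pt "60 0 0 0.042 0.04" --pt "35 0 0 0.042 0.04" --pt "25 0 0 0.042 0.04" --pt "5 0 0 0.042 0.04" --pt "5 0 0 0.042 0.04" --pt "5 0 0 0.042 0.04" --pt "5 0 0 0.042 0.04" --pt "5 0 0 0.042 0.04" --force 15

```text
time: 13.25
eef_pos: [0.4316, -0.2104, 0.0338]
orientation: [0.807, 3.036, -0.0]
wrist_force: [-0.3, -0.0, 1.4]
opening: 0.173
```

```bash
python3 - <<'E'
from h import *
st=read_state();print(st["eef_pos"],toS(st["eef_pos"]),st["opening"],st["wrist_force"],shift(st["eef_pos"])[2]+7.45)
np.save("st8.npy",st,allow_pickle=True)
b=grab_frame("scene");a=grab_frame("top");cv2.imwrite("pics/top8.png",a)
cv2.imwrite("pics/s8.png",cv2.resize(b[180:280,325:445],None,fx=6,fy=6,interpolation=cv2.INTER_CUBIC))
cv2.imwrite("pics/t8.png",cv2.resize(a[200:320,380:480],None,fx=5,fy=5,interpolation=cv2.INTER_CUBIC))
E
```

```text
[ 0.43156448 -0.21042131  0.03378348] [-0.19867947  0.03753457  0.03378348] 0.17268745793842147 [-0.32246479 -0.03513173  1.40947786] 157.66842562386526
```

View pics/s8.png

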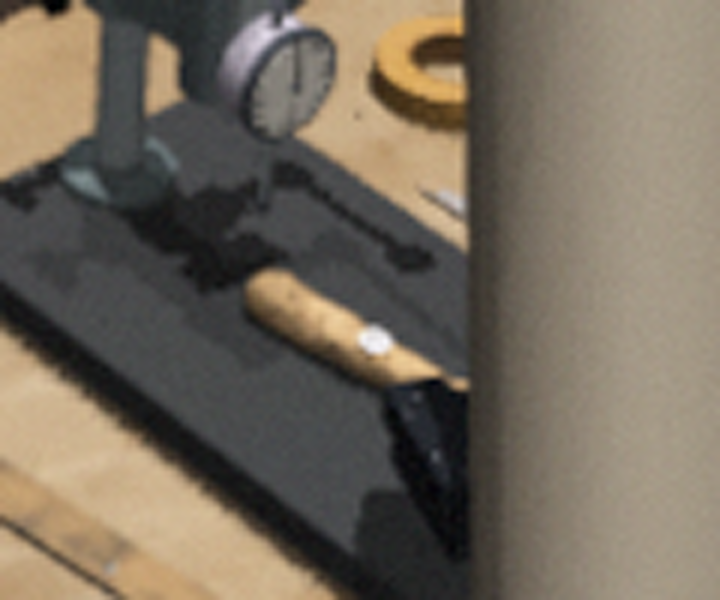

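View pics/t8.png

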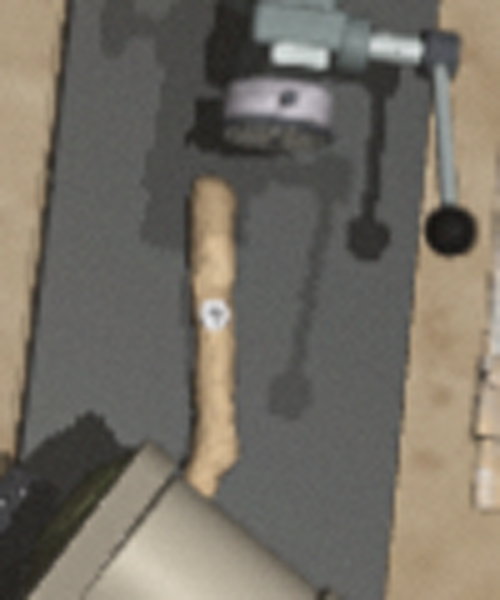

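```bash
python3 - <<'E'
from h import *
st=read_state()
print(shift(S(-.1127,-.0063,.0338),np.radians(157.67+12)+SY), toS(st["eef_pos"]))
E
```

```text
(array([-0.0962, -0.0079, -0.    ]), np.float64(-0.20945387977210927), np.float64(150.21917668641757)) [-0.19868779  0.03754969  0.03378097]
```

arm_command --pt "5 0 0 -0.001 0" --pt "5 0 0 -0.002 0" --pt "5 0 0 -0.0025 0" --pt "5 -0.003 0 -0.0025 -0.007" --pt "5 -0.008 -0.0007 -0.0025 -0.017" --pt "5 -0.014 -0.001 -0.0025 -0.03" --pt "5 -0.021 -0.0017 -0.0025 -0.045" --pt "5 -0.028 -0.0023 -0.0025 -0.06" --pt "5 -0.035 -0.003 -0.0025 -0.075" --pt "5 -0.042 -0.0034 -0.0025 -0.09" --pt "5 -0.049 -0.004 -0.0025 -0.106" --pt "5 -0.056 -0.0046 -0.0025 -0.122" --pt "5 -0.063 -0.0052 -0.0025 -0.137" --pt "5 -0.07 -0.0057 -0.0025 -0.152" --pt "5 -0.077 -0.0063 -0.0025 -0.167" --pt "5 -0.082 -0.0067 -0.0025 -0.178" --pt "5 -0.085 -0.007 -0.0025 -0.185" --pt "5 -0.086 -0.007 -0.0025 -0.188" --pt "5 -0.086 -0.007 -0.0025 -0.188"

```text
time: 15.25
eef_pos: [0.5028, -0.2591, 0.0362]
orientation: [0.519, 3.098, 0.0]
wrist_force: [0.7, -0.8, 0.1]
opening: 0.171
```

```bash
python3 - <<'E'
from h import *
st=read_state();print(st["eef_pos"],toS(st["eef_pos"]),st["opening"],st["wrist_force"],shift(st["eef_pos"])[2]+7.45)
b=grab_frame("scene");a=grab_frame("top");cv2.imwrite("pics/top9.png",a);cv2.imwrite("pics/scene9.png",b)
cv2.imwrite("pics/s9.png",cv2.resize(b[180:250,325:415],None,fx=8,fy=8,interpolation=cv2.INTER_CUBIC))
cv2.imwrite("pics/t9.png",cv2.resize(a[180:300,380:480],None,fx=5,fy=5,interpolation=cv2.INTER_CUBIC))
print("tip in s9",(np.array(proj("scene",S(.055,0,.0675)))-[325,180])*8,"patch target",(np.array(proj("scene",S(.055,0,.0525)))-[325,180])*8)
E
```

```text
[ 0.50275057 -0.25914435  0.03624045] [-0.12177682 -0.00154711  0.03624045] 0.17125045456247376 [ 0.67950432 -0.7984539   0.13661737] 168.44510294077472
tip in s9 [350.18952425 287.96471144] patch target [347.1505204  321.52608305]
```

View pics/s9.png

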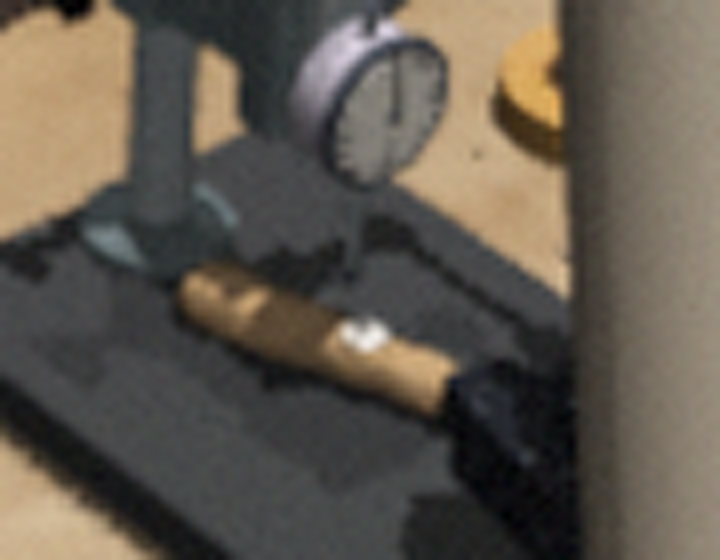

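View pics/t9.png

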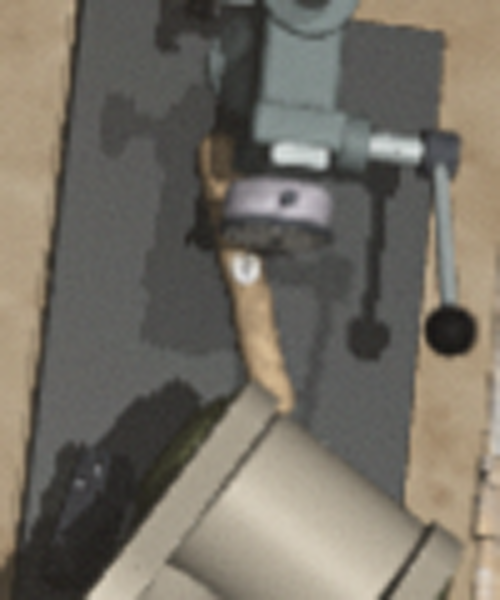

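```bash
python3 - <<'E'
from h import *
b=cv2.imread("pics/scene9.png"); c=b[200:226,355:385]; c=cv2.resize(c,None,fx=22,fy=22,interpolation=cv2.INTER_NEAREST); c=np.clip(c.astype(float)*2.0-60,0,255).astype(np.uint8)
for z,col in((.066,(0,0,255)),(.069,(0,255,0)),(.0525,(255,0,0))):
    u,v=proj("scene",S(.055,0,z)); cv2.circle(c,(int((u+.5-355)*22),int((v+.5-200)*22)),5,col,-1)
cv2.imwrite("pics/s9c.png",c)
for d in ((.01,0),(0,.01)): print(np.array(proj("scene",S(.055+d[0],d[1],.0525)))-proj("scene",S(.055,0,.0525)))
pt=(380+246/5,180+268/5); ps=(325+364/8,180+333/8)
print(toS(two(ray("top",*pt),ray("scene",*ps))[0]),toS(onz("top",*pt,.0525)),toS(onz("scene",*ps,.0525)))
E
```

```text
[-2.32293435 -1.65417186]
[-2.57434643  1.24776816]
[ 0.04583538 -0.00031519  0.05261705] [ 0.04558886 -0.00056405  0.0525    ] [ 0.04623328 -0.00021399  0.0525    ]
```

View pics/s9c.png

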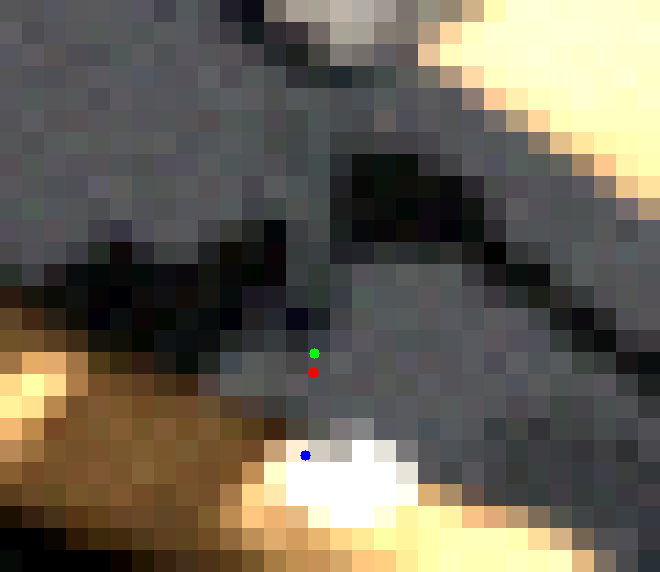

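```bash
python3 - <<'E'
from h import *
def onx(n,u,v,x):
    e,d=ray(n,u,v); s=(x-(e-O)@EX)/(d@EX); return toS(e+d*s)
D=onx("scene",325+391/8,180+115/8,.040); print("dial face centre",D)
print("proj top y=0:", (np.array(proj("top",S(.04,0,D[2])))-[380,180])*5, " seen ~ (279,~225)")
# column top cap in top6 crop (279,42)/3.3
for z in(.25,.27,.29): print(z,toS(onz("top",360+280/3.3,160+42/3.3,z)))
# column top from scene: s4 crop (190,72)/3.3
print(two(ray("top",360+280/3.3,160+42/3.3),ray("scene",290+190/3.3,130+71/3.3)),toS(two(ray("top",360+280/3.3,160+42/3.3),ray("scene",290+190/3.3,130+71/3.3))[0]))
E
```

```text
dial face centre [0.04       0.0029067  0.15132644]
proj top y=0: [274.36112622 241.93898187]  seen ~ (279,~225)
0.25 [0.15426798 0.00279874 0.25      ]
0.27 [0.14793392 0.0058399  0.27      ]
0.29 [0.14159985 0.00888107 0.29      ]
(array([ 0.78304404, -0.29453023,  0.22960734]), np.float64(3.268624873030038e-05)) [ 0.16073869 -0.00029116  0.22960734]
```

```bash
python3 - <<'E'
from h import *
a=cv2.imread("pics/top9.png"); c=cv2.resize(a[195:245,412:452],None,fx=14,fy=14,interpolation=cv2.INTER_CUBIC); c=np.clip(c.astype(float)*1.5,0,255).astype(np.uint8)
for x,y in [(.160+.029*np.cos(t),.029*np.sin(t)) for t in np.linspace(0,6.28,30)]:
    u,v=proj("top",S(x,y,.036)); cv2.circle(c,(int((u+.5-412)*14),int((v+.5-195)*14)),3,(0,0,255),-1)
for x,y in [(.1,.03),(.12,.03),(.12,.0)]:
    u,v=proj("top",S(x,y,.045)); p=(int((u+.5-412)*14),int((v+.5-195)*14)); cv2.circle(c,p,4,(0,255,0),-1); cv2.putText(c,f"{x},{y}",p,0,.4,(0,255,0))
cv2.imwrite("pics/t9c.png",c)
E
```

```text
(no output)
```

View pics/t9c.png

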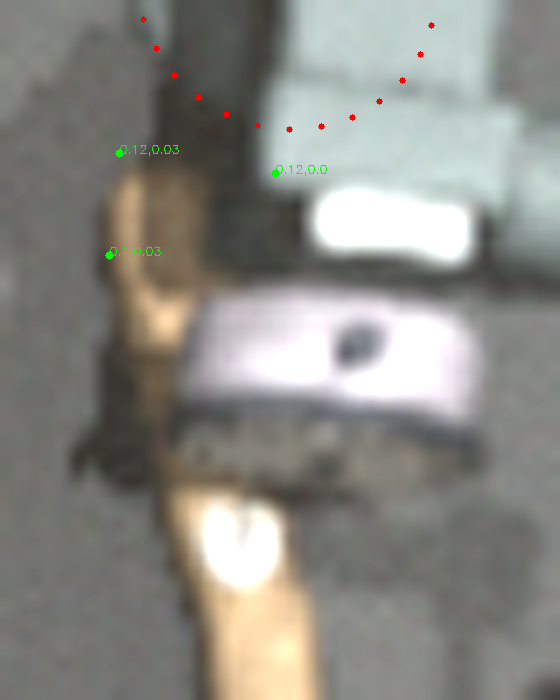

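Column check gives stand (160.7, −0.3), so the tip estimate (55, 0) is sound. The patch is at (45.9, −0.3) and needs 9.5 mm more along the stand's x. The thick end will clear the column flange by about 5 mm.

arm_command --pt "5 -0.003 0.0007 0 0" --pt "5 -0.006 0.0014 0 0" --pt "5 -0.0085 0.002 0 0" --pt "5 -0.0093 0.0022 0 0" --pt "5 -0.0093 0.0022 0 0" --pt "5 -0.0093 0.0022 0 0" --pt "5 -0.0093 0.0022 0.001 0" --pt "5 -0.0093 0.0022 0.002 0" --pt "5 -0.0093 0.0022 0.0025 0" --pt "5 -0.0093 0.0022 0.0025 0"

```text
time: 16.35
eef_pos: [0.5122, -0.2601, 0.0338]
orientation: [-0.519, -3.098, 0.0]
wrist_force: [0.8, 0.1, 0.3]
opening: 0.166
```

```bash
cat > look.py <<'E'
from h import *
import sys
n=sys.argv[1]
st=read_state();print(st["time"],st["eef_pos"],toS(st["eef_pos"]),st["opening"],st["wrist_force"],shift(st["eef_pos"])[2]+7.45)
b=grab_frame("scene");a=grab_frame("top");cv2.imwrite(f"pics/top{n}.png",a);cv2.imwrite(f"pics/scene{n}.png",b)
s=cv2.resize(b[180:235,335:415],None,fx=9,fy=9,interpolation=cv2.INTER_CUBIC)
cv2.imwrite(f"pics/s{n}.png",s)
cv2.imwrite(f"pics/t{n}.png",cv2.resize(a[180:300,380:480],None,fx=5,fy=5,interpolation=cv2.INTER_CUBIC))
# patch by white mask in the scene
x0,x1,y0,y1=355,385,205,230
g=b[y0:y1,x0:x1]; m=((g.min(2)>165)).astype(np.uint8)
k,l,sx,c=cv2.connectedComponentsWithStats(m)
for i in range(1,k):
    if sx[i,4]>4: print("white",sx[i],c[i]+[x0,y0],toS(onz("scene",*(c[i]+[x0,y0]),.0525)))
E
python3 look.py 10
```

```text
16.35 [ 0.51216611 -0.26014837  0.03377607] [-0.11231059 -0.00132183  0.03377607] 0.16639660086709354 [0.76880059 0.11998818 0.28743152] 168.4409362882821
```

View pics/s10.png

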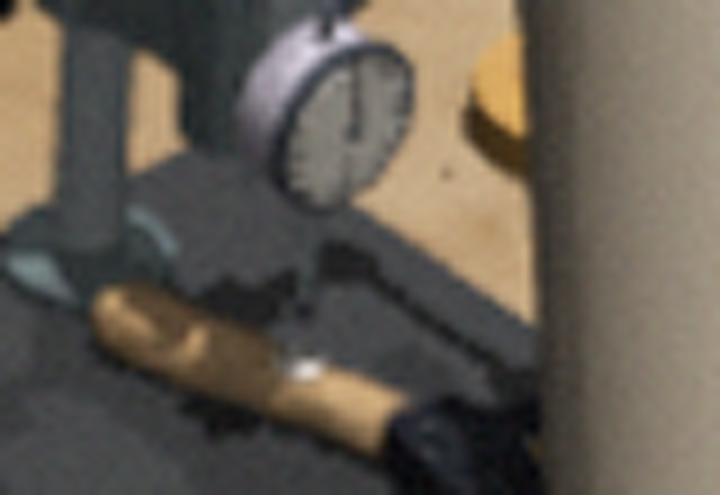

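View pics/t10.png

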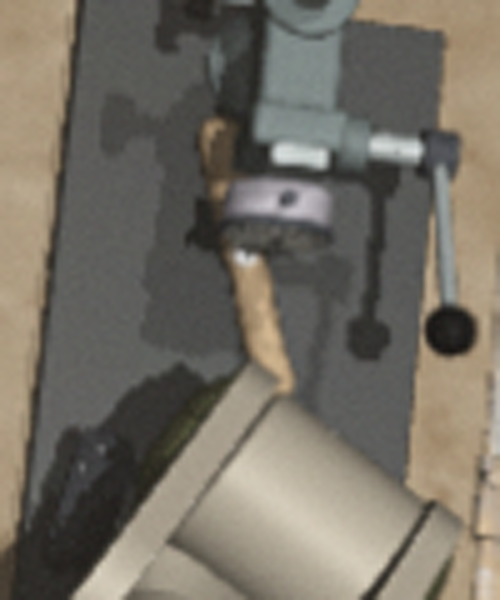

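The patch centre is at about (300,362) in the crop, right on the projected target, with the tip straight above it at (303,310). Letting go and rising.

arm_command --pt "25 0 0 0 0" --pt "40 0 0 0 0" --pt "50 0 0 0 0" --pt "50 0 0 0 0" --pt "50 0 0 0 0" --pt "50 0 0 -0.005 0" --pt "50 0 0 -0.02 0" --pt "50 0 0 -0.05 0" --pt "50 0 0 -0.09 0" --pt "50 0 0 -0.13 0" --pt "40 0 0 -0.17 0" --pt "20 0 0 -0.21 0" --pt "0 0 0 -0.24 0" --pt "0 0 0 -0.25 0" --pt "0 0 0 -0.25 0"

```text
time: 17.95
eef_pos: [0.5123, -0.2602, 0.2845]
orientation: [0.519, 3.097, -0.002]
wrist_force: [-0.5, -0.2, -0.8]
opening: 0.073
```

```bash
python3 look.py 11; python3 - <<'E'
from h import *
B=two(ray("top",370+300/3,160+257/3),ray("scene",300+396/3.6,140+98/3.6))[0]; print(toS(B))
print(shift(S(-.012,-.073,.275),np.pi+SY))
E
```

```text
17.95 [ 0.51229677 -0.26019321  0.28446659] [-0.11217521 -0.00134935  0.28446659] 0.0730291949319851 [-0.4863295  -0.15278097 -0.7512643 ] 168.438359279172
[-0.00881577 -0.07428034  0.23445281]
(array([-0.1131, -0.0503,  0.0067]), np.float64(-0.20180155227261842), np.float64(160.9876227555903))
```

View pics/s11.png

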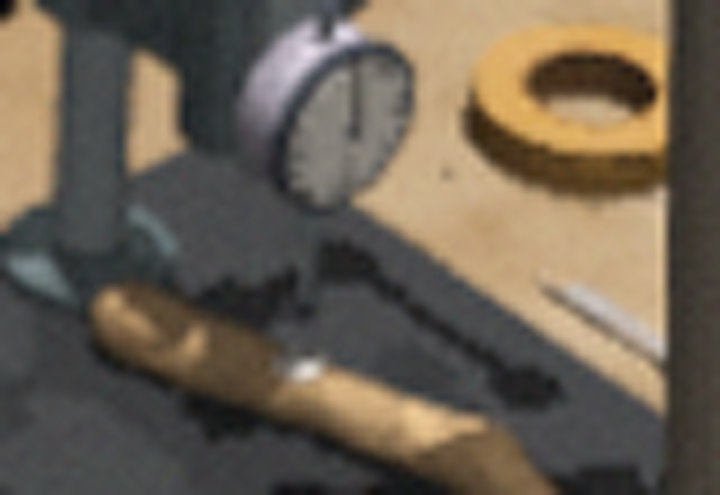

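View pics/t11.png

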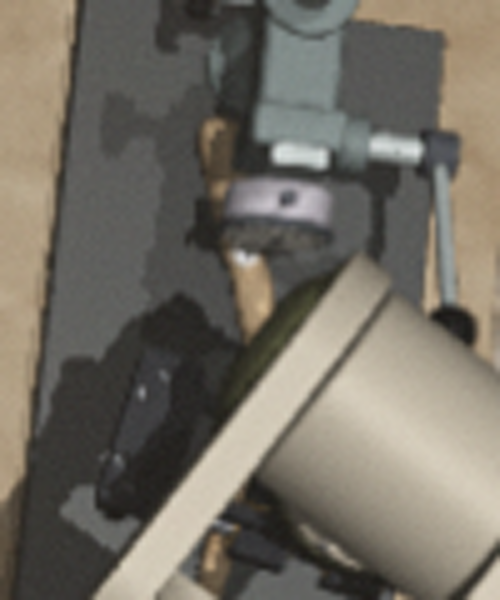

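The rib stayed put after release. Moving over the ball with the fingers shut.

arm_command --pt "0 -0.02 -0.009 0 -0.035" --pt "0 -0.05 -0.022 0 -0.09" --pt "0 -0.08 -0.036 0 -0.14" --pt "0 -0.1 -0.045 0 -0.18" --pt "0 -0.113 -0.0503 0 -0.2" --pt "0 -0.113 -0.0503 0 -0.2" --pt "0 -0.113 -0.0503 0.01 -0.2" --pt "0 -0.113 -0.0503 0.018 -0.2" --pt "0 -0.113 -0.0503 0.018 -0.2"

```text
time: 18.95
eef_pos: [0.6019, -0.3437, 0.264]
orientation: [-0.207, -3.132, -0.003]
wrist_force: [-0.8, 0.3, 0.7]
opening: 0.002
```

```bash
python3 look.py 12; python3 - <<'E'
from h import *
b=cv2.imread("pics/scene12.png"); cv2.imwrite("pics/s12b.png",cv2.resize(b[120:260,300:460],None,fx=4.5,fy=4.5))
w=grab_frame("wrist"); cv2.imwrite("pics/w12.png",w)
print(shift(S(-.012,-.074,.25),np.pi+SY))
E
```

```text
18.95 [ 0.60189067 -0.34369806  0.26397575] [-0.01251032 -0.07253245  0.26397575] 0.0016500000517117193 [-0.82967198  0.30939927  0.73425411] 179.8940060040029
(array([ 0.0001, -0.001 ,  0.0162]), np.float64(-0.0018112371571574748), np.float64(172.44622375519762))
```

View pics/s12b.png

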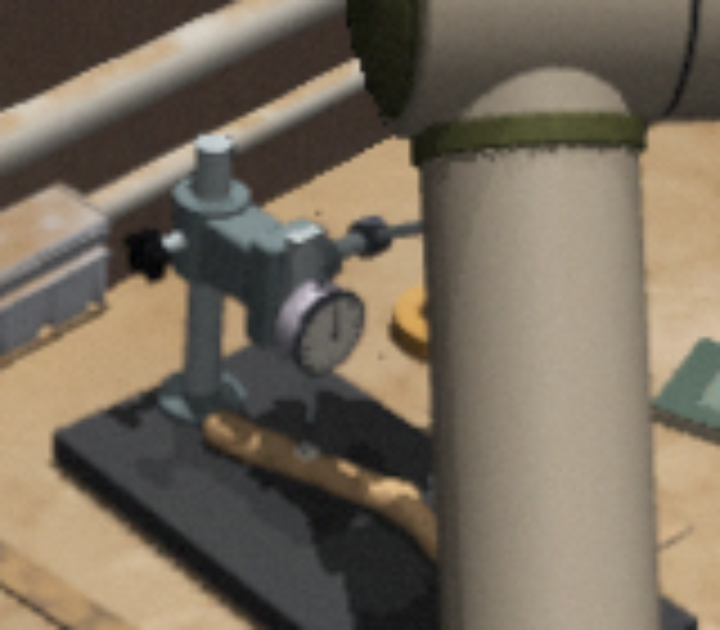

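View pics/w12.png

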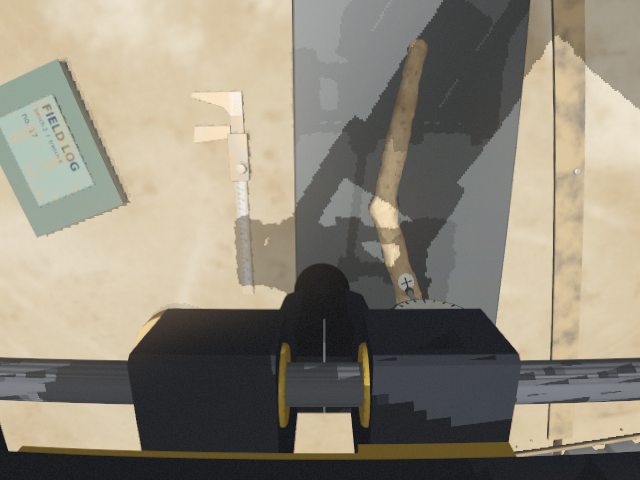

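Wrist view: the ball (322,285) is in line with the closed fingers (324); the cross (405,283) shows right beside the gauge tip at about (408,291). Pressing along the ball's arc.

arm_command --pt "0 -0.001 -0.001 0.008 0" --pt "0 -0.001 -0.001 0.014 0" --pt "0 0.001 -0.001 0.02 0" --pt "0 0.004 -0.001 0.028 0" --pt "0 0.008 -0.001 0.037 0" --pt "0 0.011 -0.001 0.045 0" --pt "0 0.013 -0.001 0.053 0" --pt "0 0.015 -0.001 0.061 0" --pt "0 0.0165 -0.001 0.069 0" --pt "0 0.0175 -0.001 0.077 0" --pt "0 0.0175 -0.001 0.085 0" --pt "0 0.017 -0.001 0.093 0" --pt "0 0.016 -0.001 0.101 0" --pt "0 0.015 -0.001 0.108 0" --pt "0 0.013 -0.001 0.115 0" --pt "0 0.011 -0.001 0.122 0" --pt "0 0.008 -0.001 0.129 0" --pt "0 0.006 -0.001 0.134 0" --pt "0 0.004 -0.001 0.137 0" --pt "0 0.004 -0.001 0.137 0"

```text
time: 21.1
eef_pos: [0.5988, -0.3449, 0.1282]
orientation: [-0.207, -3.135, -0.001]
wrist_force: [0.2, -0.4, 0.0]
opening: 0.003
```

```bash
python3 look.py 13; python3 - <<'E'
from h import *
b=cv2.imread("pics/scene13.png"); cv2.imwrite("pics/s13b.png",cv2.resize(b[120:260,300:460],None,fx=4.5,fy=4.5))
w=grab_frame("wrist"); cv2.imwrite("pics/w13.png",w)
E
```

```text
21.1 [ 0.59877727 -0.34490122  0.12820575] [-0.01544143 -0.07412914  0.12820575] 0.0030982376625373754 [ 0.21017604 -0.35658329  0.03078937] 179.9063787947716
```

View pics/s13b.png

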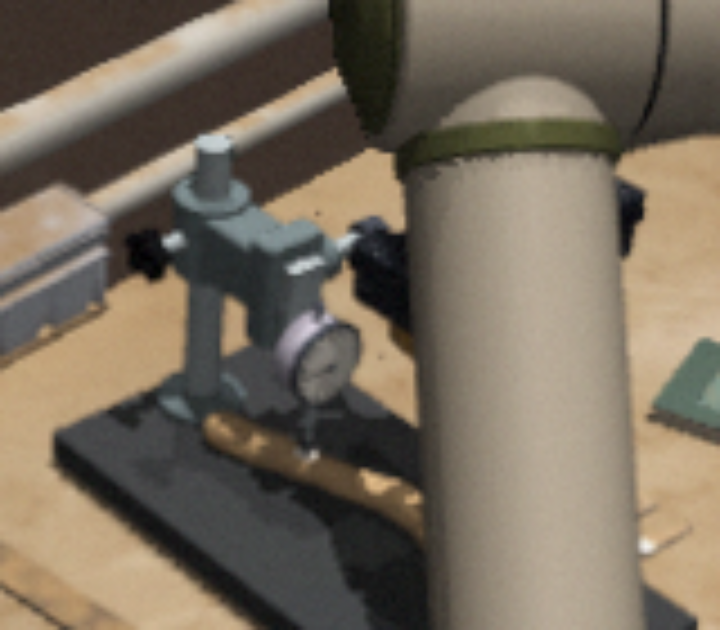

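View pics/w13.png

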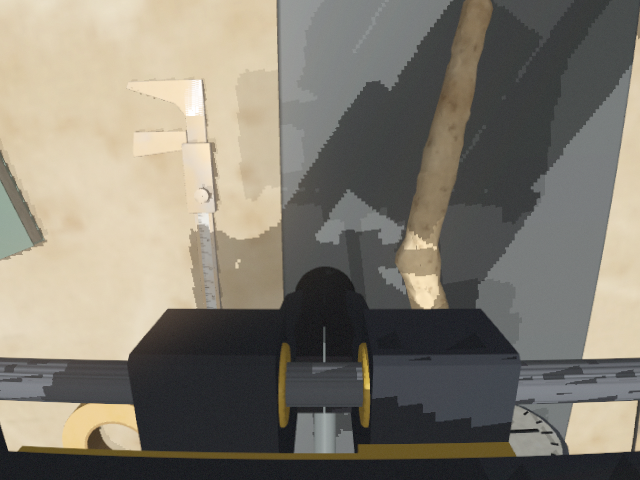

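The tip is down on the patch and the needle has turned. Now creeping to the stop.

arm_command --pt "0 0 0 0.001 0" --pt "0 0 0 0.002 0" --pt "0 -0.001 0 0.003 0" --pt "0 -0.001 0 0.004 0" --pt "0 -0.001 0 0.005 0" --pt "0 -0.001 0 0.005 0"

```text
time: 21.85
eef_pos: [0.5998, -0.3452, 0.1239]
orientation: [0.207, 3.134, -0.0]
wrist_force: [1.2, -0.6, 1.4]
opening: 0.007
```

arm_command --pt "0 0 0 0.0005 0" --pt "0 0 0 0.001 0" --pt "0 0 0 0.001 0"

```text
time: 22.15
eef_pos: [0.5997, -0.3452, 0.1231]
orientation: [0.207, 3.134, -0.001]
wrist_force: [2.4, -0.7, 4.4]
opening: 0.006
```

arm_command --pt "0 0 0 0.0005 0" --pt "0 0 0 0.001 0" --pt "0 0 0 0.0015 0" --pt "0 0 0 0.0015 0"

```text
time: 22.55
eef_pos: [0.5999, -0.3452, 0.1227]
orientation: [0.207, 3.133, -0.002]
wrist_force: [1.2, 1.3, 10.2]
opening: 0.005
```

Force is up to 10 N with the fingers barely moving, so the lever is at its stop (expected ball top 0.123, TCP at 0.1227). Retreating straight up and back.

arm_command --pt "0 0 0 -0.003 0" --pt "0 0 0 -0.01 0" --pt "0 0 0 -0.03 0" --pt "0 0 0 -0.06 0" --pt "0 0 0 -0.1 0" --pt "0 0.02 0 -0.14 0" --pt "0 0.06 0 -0.16 0" --pt "0 0.11 0 -0.17 0" --pt "0 0.16 0.0 -0.17 0" --pt "0 0.2 0.0 -0.17 0" --pt "0 0.22 -0.03 -0.17 0" --pt "0 0.22 -0.08 -0.17 0" --pt "0 0.22 -0.13 -0.17 0" --pt "0 0.22 -0.16 -0.17 0" --pt "0 0.22 -0.16 -0.17 0"

```text
time: 24.05
eef_pos: [0.3589, -0.4777, 0.2897]
orientation: [-0.212, -3.133, -0.003]
wrist_force: [0.2, 0.4, -0.1]
opening: 0.005
```

```bash
python3 look.py 14; python3 - <<'E'
from h import *
b=cv2.imread("pics/scene14.png"); cv2.imwrite("pics/s14b.png",cv2.resize(b[120:280,300:460],None,fx=4.5,fy=4.5,interpolation=cv2.INTER_CUBIC))
cv2.imwrite("pics/s14c.png",cv2.resize(b[190:226,350:390],None,fx=16,fy=16,interpolation=cv2.INTER_CUBIC))
E
```

```text
24.05 [ 0.3589342  -0.4777146   0.28965007] [-0.23603913 -0.23691964  0.28965007] 0.0051043033387221486 [ 0.15496021  0.39180775 -0.14505165] 179.69203686649374
```

View pics/s14b.png

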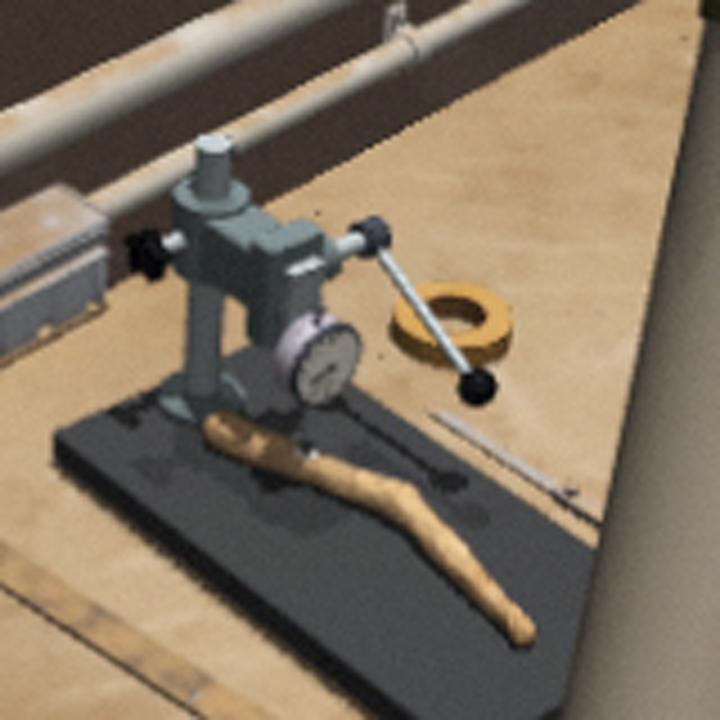

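View pics/s14c.png

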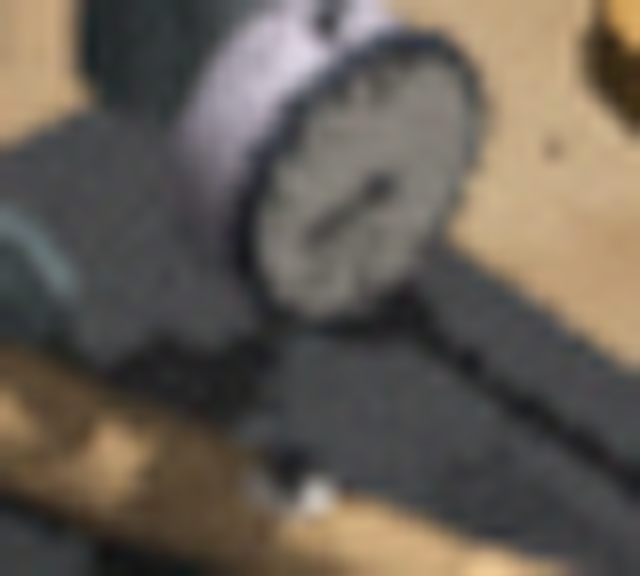

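View pics/top14.png

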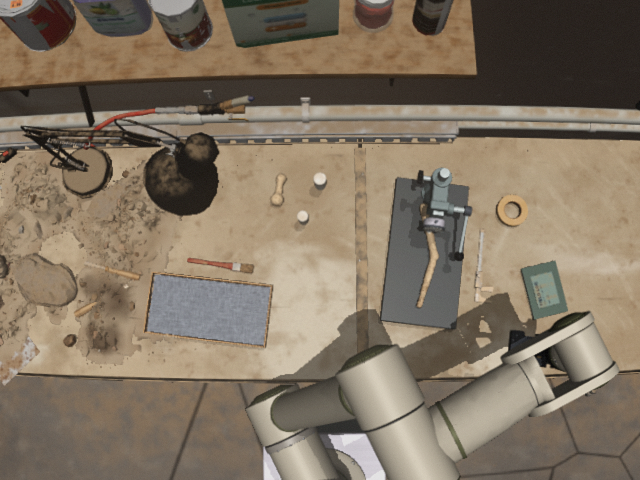

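The tip's dark ball sits inside the white patch (crop 290,470), the needle has turned, and the caliper, vials and brush are where they were. One check of the ball height before handing in.

```bash
python3 - <<'E'
from h import *
def onS(n,u,v,y):
    e,d=ray(n,u,v); s=(y-(e-O)@EY)/(d@EY); return toS(e+d*s)
B=onS("scene",300+478/4.5,120+385/4.5,-.074); print(B, "q",.6-np.arctan2(B[2]-.168,.09-B[0]))
for q in (1.0,1.05,1.1): print(q,(np.array(proj("scene",S(.09-.12*np.cos(.6-q),-.074,.168+.12*np.sin(.6-q))))-[300,120])*4.5)
a,b=cv2.imread("pics/top0.png"),cv2.imread("pics/top14.png")
for n,(x0,x1,y0,y1) in dict(brush=(183,258,253,277),vials=(290,335,165,230),cal=(474,496,225,305)).items(): print(n,cv2.absdiff(a,b)[y0:y1,x0:x1].mean())
E
```

```text
[-0.01517387 -0.074       0.11261439] q 1.0847083110558244
1.0 [485.7701897  377.57723013]
1.05 [481.89477932 382.94782009]
1.1 [477.75884478 387.91270544]
brush 2.2735185185185185
vials 2.3435897435897437
cal 6.80625
```

```bash
python3 -c "
from workcell import *
print(sign_off())"
```

```text
the job is handed in; nothing more can be done
None
```

The rib is on the granite plate with the gauge tip resting on the white patch and the lever down. I handed it in at about 24 s, well inside the 69 s limit.

- **Lift and set-down:** I lifted the rib level by its middle at 18 N. I set it down in front of the gauge with its thick end about 8–16 mm short of the tip, then let go.
- **Slide:** I took the thin end at 15 N, eased it up 2.5 mm and slid the patch under the tip. I turned the rib about 11° on the way so the thick end clears the column's foot, then let go.
- **Lever:** I pressed the ball down along its arc with the fingers shut until the force rose to 10 N with almost no more movement, then backed the arm away.

Last checks:
- **Tip:** the final picture shows it inside the patch, with the dial needle turned. My position measurement put the patch within about 2 mm of the tip.
- **Lever value:** the camera reads about 1.08 rad against 1.1 at the stop. That agrees within measuring noise, and the press height (0.1227 m, 0.123 expected) agrees too.
- **Vials and brush:** they look unmoved.
- **Caliper:** its image area changed more than theirs did (6.8 against 2.3). I put that down to shadow, because it sits in the same place in the picture.
- **Disagreement:** before the press, the tip looked about 1 pixel higher in the scene view than I predicted. The column position checked to within 1 mm, so I kept the estimate.

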